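# Fit the cutter and lid of a spice grinder and hold it on pulse

### The job

Set the little spice grinder running on pulse: slip the cutter over the drive shaft so that it drops fully home on the chamber floor, then lower the lid into the collar with its two lugs through the two gates. Turn the lid clockwise half-way, to the bar mark (pulse), short of the click at the padlock mark that would lock it on, and finish while still gripping the lid there against its return spring. Do not let it click over even once, and leave the other things on the worktop where they are.

Things in the scene. Friction and masses are not known exactly. Their poses are not given: they have to be found in the camera images.
- grinder: cordless spice grinder: upright metal drum, 122 mm across, 118 mm tall, black collar on top; it stands firm. Origin: centre of its underside, z up. At yaw 0 its +x side is away from the robot. On its axis is an open chamber, 88 mm inside diameter, floor at z = 62 mm, with an upright steel shaft in the middle.
- shaft_tip (a point): tip of the grinder's drive shaft (axes as the grinder's), 35 mm above the chamber floor. The shaft has two flats: it is 12 mm wide along x, 7 mm along y, with a rounded tip, 21 mm below the collar's top.
- collar_seat (a point): on the grinder's axis, on the floor of the collar's channel, 13 mm below the collar's top (axes as the grinder's). The channel, radius 44 to 56 mm, is roofed by lips that start 7.5 mm above its floor and reach in to radius 49 mm; they leave two open gates, 24 mm wide, at the +x and the -x side, for the lid's lugs.
- pulse_mark (a point): white bar mark (pulse) on the collar's top, 55 mm from the axis, 36 degrees clockwise (seen from above) of the -x gate. A small white ring marks that gate, a white padlock at 70 degrees the locked position. The line on the lid over that gate's lug points at the bar when the lid is turned half-way.
- cutter_hub (a point): the cutter, loose, upright: this point is the centre of its black hub, 30 mm above its underside. The hub is 22 mm along its x, 18 mm along its y, 60 mm tall. Grip it near its top, across the 18 mm flats. Fully home, its top stands 4 mm above the grinder's collar. About 70 g.
- cutter: the same cutter; origin at the centre of its underside, z up. From below the hub has a socket 15 mm (x) by 10 mm (y), 40 mm deep, that goes over the shaft, either way round, when its x lies along the shaft's x. Foot flange 32x30x4 mm; two steel sickle blades 7 to 20 mm above the underside, out to 40 mm from the axis, along +x and -x.
- lid_bar (a point): the lid, loose, upright: this point is the centre of the bar grip on top of it, 40 mm above the lid's underside. The bar is 58 mm long (along x), 16 mm wide (y), 30 mm tall (its top 55 mm above the underside), with upright sides. The cap's top round the bar is 26 mm above the underside. About 110 g.
- lid: the same lid, a black cap 94 mm across, open below; origin at the centre of its underside, z up. Two lugs, 16 mm wide, 5 mm thick, stick out at its lower edge to 54 mm from the axis, at its +x and -x side (under the ends of the bar; a white line points to each). It goes in either way round; in place the underside is on the channel floor, with 2 mm of play.
- switch_ring (a joint): sprung ring in the channel that the lugs push round as the lid turns clockwise, in rad: 0 at rest, lid at the gates. It reads about 0.08 less than the lid's turn, for play. Let go, it springs back with the lid (0.06 Nm at 0, 0.12 Nm half-way). Half-way (bar mark): about 0.55. Spring balls resist from about 0.95 and click into the lugs (padlock) at about 1.14.
- spice_jar_a: glass spice jar with a screw cap, 45 mm across, 106 mm tall, standing behind the grinder; a bystander
- spice_jar_b: a second, like spice jar, 45 mm across, 106 mm tall, next to the first; a bystander
- mug: plain mug, 86 mm across, 96 mm tall, behind on the right; a bystander
- tin: small flat oblong tub of spread, 63x105x26 mm, behind on the left; a bystander
- teaspoon: spoon lying flat, 199x41x16 mm, behind the place on the right; a bystander
There are look-alikes about, which are no part of the job. Leave any blue look-alike of the cutter alone.

How it is judged:
By the outcome, as a careful person would: the job done as asked, in the order asked, and still so for the second after the job is handed in, while the arm keeps its last pose, push and grip.
It also fails if it takes over 64 s, if anything falls off the work surface, if the arm or the gripper's body presses on something with over 40 N, if the wrist force passes 120 N, or if a joint passes its speed limit or range.

### The arm

A 7-joint arm with a two-finger parallel gripper is mounted at the origin on a cart in front of the work surface, level with it; the furniture and walls round the work are solid. World frame = base frame: x ahead of the robot, y to its left, z up, the work surface at z = 0. Lengths are in m, angles in rad, forces in N, time in s.
With the tool pointing down it reaches from about 0.425 to 0.925 m from the base axis. Payload 6.8 kg.
Tool frame: the origin (TCP) lies midway between the tips of the shut fingers; the grasp point (between the pads) lies 19 mm behind it; z points along the fingers, y is the direction in which the jaws open and shut (so a half turn about z gives the same grasp; the last joint's range is limited). The gripper opens to 85 mm and grips with 20 to 120 N. Pads are 22 mm wide; open, the fingers measure 114 mm over their backs; the gripper's body (76 mm by 85 mm) begins 54 mm behind the grasp point. The pads swing forward as they close: fully open they stand 13 mm farther back than shut.
Start: joints at [1.01, 0.477, 0.022, 1.555, -0.011, 1.109, -0.083], TCP at [0.295, -0.607, 0.231] pointing down, gripper open.
Joint ranges: [-2.96, 2.96], [-0.34, 2.1], [-1.41, 1.46], [0.24, 2.44], [-1.37, 4.51], [0.17, 1.92], [-2.96, 2.96]. Speed limits (rad/s): [2.39, 2.39, 3.14, 3.14, 3.14, 3.14, 3.14].

### API

Orientations are given as a rotation vector (axis times angle).
In Python, from bench import r, imaging gives the robot as it stands.
- The arm moves only by the tool jog_arm, never from a script. Its argument "rows" is a list of rows, each an object with "delta_rot": the turn, a rotation vector about the tool's x, y, z in degrees, a list of three; "xyz": the shift along the tool's x, y, z in cm, a list of three; "fingers": the closure, from 0 (fully open) to 1 (shut). A call has exactly 5 rows; each row is the pose to reach, as a shift and turn from the pose measured when the call began, along the tool's axes at that moment; what a row does not reach only later rows make up. A row lasts 1/12 s, in which the tool goes at most 41.7 mm and 7.16 degrees, less where a joint would pass 70% of its speed; a pose out of reach is approached as far as the arm can. A call with a gripper value outside its range is refused whole. The fingers move at their own pace and stop on an object; "grip_force" is the grip in N (left out, the last holds). Time passes only in rows, so rows that repeat a pose let the fingers close, or fill a call up. It gives the time, the measured TCP pose, the force and the opening at its end, in the units of the state.
- r.get_obs(): the state, without advancing time (a new reading comes with each control period).
- imaging.grab_frame(name): name is "scene" or "top"; returns the picture (384x512x3 uint8, blue, green, red); there is no depth.
- imaging.camera_info(name): a dict with "camera_matrix" (3x3 intrinsics, pixels), "xyz" and "attitude" of the camera in the world. Camera axes: x right, y down, z forward; pixel columns grow to the right and rows downward; lengths in m; the calibration is good to about 2 mm. A picture is of the moment at which its call begins. camera_info takes no time and is no camera call.
- r.hand_in(): hands the job in, once; it reports no verdict.
Trained networks look in the newest picture that a camera, given by its name, has taken for a name from the list of things; names that differ only in an ending like _2 or _b are one class to them, and where a whole thing is asked for, a point or a joint stands for the part that bears it (a point fixed in the world has none). Each returns a list of dicts, best first, with "conf" (0 to 1); they miss things now and then, are a little off and sometimes report something else, mostly with a low value. They report only what shows in the picture. A call takes as long as a camera call. They do not tell look-alikes from the thing itself.
- imaging.find_in(camera, query): "position" ([column, row] in pixels, amid what is visible of it).
- imaging.cut_out(camera, query): "region" (384x512 bool, what is visible of it) and "position" ([column, row] in pixels, amid what is visible of it).
- imaging.tip_of(camera, query): "position" ([column, row] in pixels: a listed point, or the origin of a listed thing).
The state is a dict: "clock": time; "joints": joint angles; "qvel": joint speeds; "tau": joint torques, N m; "tcp_pos": TCP position; "orientation": TCP orientation; "contact_force": force on the tool from outside, world axes, zero at the start; "moment": the same for the moment, N m; "grip_width": finger opening in m.
Only numpy, scipy, OpenCV 4.12 (cv2) and the standard library are available. Lean on these libraries where they do the work, as an engineer would, in place of code of your own. Each camera call takes 0.05 s, during which the arm holds its last target.

## Working session

There is one attempt and no reset: what is moved stays moved. The work goes in short steps, Python scripts to look and compute and a tool call to move; the robot and the scene stay as the last step left them, time stands still between calls to the robot, and variables do not carry over. Pictures are saved under pics/ and viewed, and the job is handed in when it is done.

Besides the shell and the picture viewer there is one more tool, called after ">>>" as name(argument=value, ...) on one line, values as JSON. jog_arm: Moves the arm, as the interface text tells. Its arguments: {"type":"object","properties":{"rows":{"type":"array","items":{"type":"object","properties":{"delta_rot":{"type":"array","items":{"type":"number"}},"xyz":{"type":"array","items":{"type":"number"}},"fingers":{"type":"number"}}}},"grip_force":{"type":"number"}},"required":["rows"]}

```bash
mkdir -p pics; ls; python3 - <<'E'
from bench import r, imaging
import cv2
print(r.get_obs())
for n in("scene","top"):
    im=imaging.grab_frame(n); cv2.imwrite(f"pics/{n}0.png",im); print(n,imaging.camera_info(n))
E
```

```text
pics
{'clock': 0.0, 'joints': array([ 1.00990549,  0.47781013,  0.0223771 ,  1.55650272, -0.01147685,
        1.10930737, -0.08307114]), 'qvel': array([-1.36830550e-03,  6.61686019e-04, -1.28443600e-03, -4.95579190e-05,
        1.13651298e-03,  8.13124341e-04, -2.40864828e-03]), 'tau': array([-2.50874400e-04, -5.96454406e+01,  1.60706129e+00, -2.81199682e+01,
        1.22648259e-02,  9.54081741e-03,  5.86936110e-06]), 'tcp_pos': array([ 0.29498179, -0.60644195,  0.2302981 ]), 'orientation': array([-3.05965949e+00, -7.04818895e-01,  9.41736569e-04]), 'contact_force': array([-0.78692676, -0.84075206, -0.95496743]), 'moment': array([0.07142149, 0.02056687, 0.03321271]), 'grip_width': 0.08550236445164752}
scene {'camera_matrix': array([[425.68628319,   0.        , 254.08623414],
       [  0.        , 425.68628319, 192.89844789],
       [  0.        ,   0.        ,   1.        ]]), 'xyz': array([-0.35378045,  0.56662075,  0.77329868]), 'attitude': array([-1.1533872 ,  2.1230876 , -1.19779702])}
top {'camera_matrix': array([[472.40426399,   0.        , 252.03894707],
       [  0.        , 472.40426399, 191.82500598],
       [  0.        ,   0.        ,   1.        ]]), 'xyz': array([ 0.38584531, -0.04687147,  1.36810349]), 'attitude': array([-2.17917892,  2.17982889, -0.10829623])}
```

View pics/scene0.png

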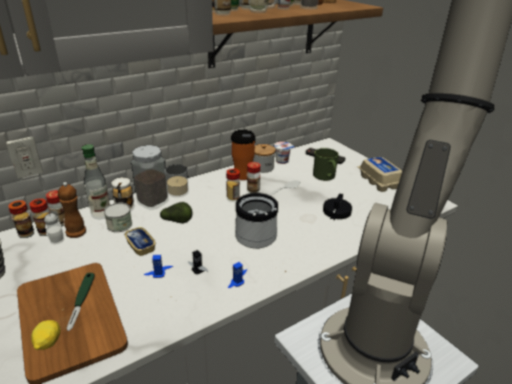

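View pics/top0.png

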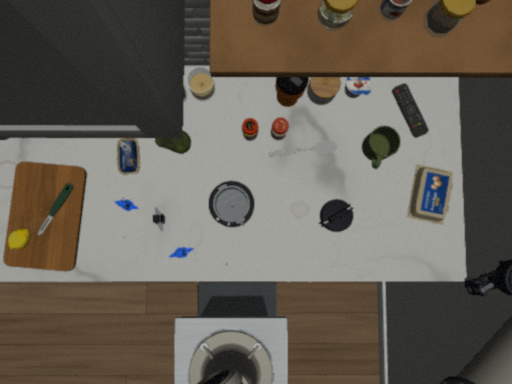

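```bash
cat > h.py <<'E'
import numpy as np, cv2
from scipy.spatial.transform import Rotation as R
from bench import r, imaging
def cam(n):
    c=imaging.camera_info(n); return c["camera_matrix"],np.array(c["xyz"]),R.from_rotvec(c["attitude"]).as_matrix()
def ray(n,p):
    K,t,A=cam(n); d=A@np.linalg.inv(K)@np.array([p[0],p[1],1.]); return t,d/np.linalg.norm(d)
def atz(n,p,z):
    t,d=ray(n,p); return t+d*(z-t[2])/d[2]
def tri(obs):
    M=np.zeros((3,3));b=np.zeros(3);L=[]
    for n,p in obs:
        t,d=ray(n,p);P=np.eye(3)-np.outer(d,d);M+=P;b+=P@t;L.append((t,P))
    x=np.linalg.solve(M,b); return x,[np.linalg.norm(P@(x-t)) for t,P in L]
def proj(n,X):
    K,t,A=cam(n); q=K@(A.T@(np.array(X)-t)); return q[:2]/q[2]
def crop(n,im,c,h,s,fn):
    x,y=map(int,c); a=im[max(0,y-h):y+h,max(0,x-h):x+h]; cv2.imwrite(fn,cv2.resize(a,None,fx=s,fy=s,interpolation=cv2.INTER_CUBIC))
E
python3 - <<'E'
from h import *
np.set_printoptions(precision=4,suppress=True)
for n in("scene","top"):
    im=imaging.grab_frame(n)
    for q in("grinder","shaft_tip","collar_seat","pulse_mark","cutter_hub","cutter","lid_bar","lid"):
        print(n,q,[(np.round(d["position"],1).tolist(),round(d["conf"],2)) for d in imaging.tip_of(n,q)][:4])
    cs={"scene":[(257,215),(197,262),(337,207)],"top":[(231,204),(158,216),(337,215)]}[n]
    tiles=[cv2.resize(im[y-30:y+30,x-30:x+30],(390,390),interpolation=cv2.INTER_CUBIC) for x,y in cs]
    cv2.imwrite(f"pics/{n}_t.png",cv2.resize(np.hstack(tiles),(798,266)) if 0 else np.hstack(tiles[:2]));cv2.imwrite(f"pics/{n}_t2.png",tiles[2])
E
```

```text
scene grinder [([256.6, 235.0], 0.68), ([278.8, 190.1], 0.33)]
scene shaft_tip [([254.1, 207.8], 0.66)]
scene collar_seat [([255.0, 205.1], 0.78)]
scene pulse_mark [([266.9, 210.0], 0.81)]
scene cutter_hub [([237.7, 271.0], 0.79), ([199.8, 263.2], 0.65)]
scene cutter [([155.5, 271.0], 0.86), ([239.4, 283.8], 0.73), ([199.5, 269.3], 0.48)]
scene lid_bar [([334.7, 200.2], 0.7)]
scene lid [([337.4, 213.3], 0.65)]
top grinder [([233.7, 204.5], 0.72)]
top shaft_tip [([227.1, 203.7], 0.62)]
top collar_seat [([231.7, 201.6], 0.57), ([333.9, 212.1], 0.54)]
top pulse_mark [([225.8, 222.1], 0.67)]
top cutter_hub [([157.0, 214.5], 0.65), ([181.3, 250.7], 0.64), ([128.6, 203.2], 0.45)]
top cutter [([180.4, 252.3], 0.72), ([161.1, 216.1], 0.67), ([228.1, 204.5], 0.57), ([125.6, 202.7], 0.56)]
top lid_bar [([335.4, 213.7], 0.77)]
top lid [([334.4, 210.3], 0.72), ([226.1, 221.8], 0.47)]
```

View pics/scene_t.png

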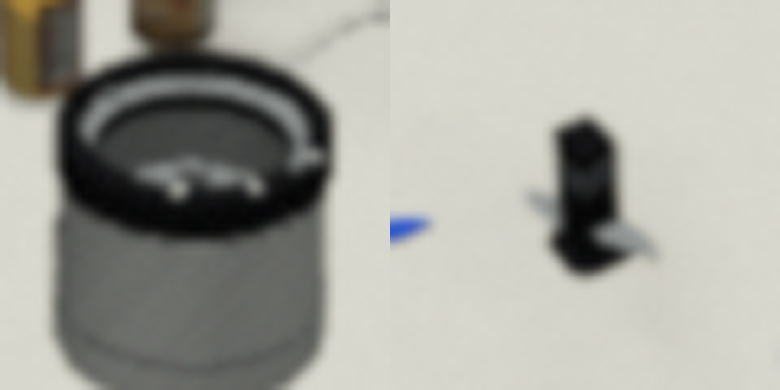

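View pics/top_t.png

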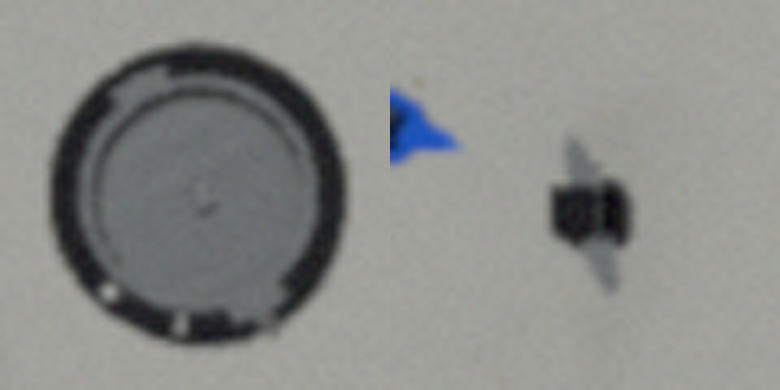

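View pics/top_t2.png

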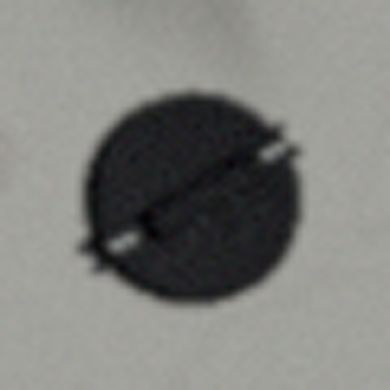

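View pics/scene_t2.png

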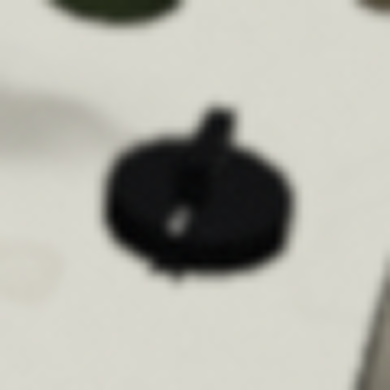

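```bash
cat > fit.py <<'E'
from h import *
from scipy.optimize import minimize
S=8
def box(sx,sy,z0,z1,ox=0,oy=0):
    return np.array([[ox+a*sx/2,oy+b*sy/2,z] for a in(-1,1) for b in(-1,1) for z in(z0,z1)])
def cyl(r0,z0,z1,n=64):
    a=np.linspace(0,2*np.pi,n,endpoint=False); return np.vstack([np.c_[r0*np.cos(a),r0*np.sin(a),0*a+z] for z in(z0,z1)])
def render(n,parts,p,win):
    x,y,w=win; K,t,A=cam(n); c,s=np.cos(p[2]),np.sin(p[2]); Rz=np.array([[c,-s,0],[s,c,0],[0,0,1]])
    m=np.zeros((2*w*S,2*w*S),np.uint8)
    for P in parts:
        X=P@Rz.T+np.array([p[0],p[1],p[3] if len(p)>3 else 0]); q=(X-t)@A@K.T; q=q[:,:2]/q[:,2:]
        q=(q-[x-w,y-w]+.5)*S-.5
        h=cv2.convexHull(q.astype(np.float32)); cv2.fillConvexPoly(m,np.round(h*16).astype(np.int32),255,shift=4)
    return cv2.resize(m,(2*w,2*w),interpolation=cv2.INTER_AREA)/255.
CUT=[box(.022,.018,0,.060),box(.032,.030,0,.004)]
LID=[cyl(.047,0,.026),box(.058,.016,.025,.055)]
COL=[cyl(.061,.1,.118)]
LUG=[box(.108,.016,0,.005)]
def dark(im,win,lo,hi):
    x,y,w=win; g=im[y-w:y+w,x-w:x+w].max(2).astype(float); return np.clip((hi-g)/(hi-lo),0,1)
def fit(ims,parts,p0,wins,lo,hi,scale=(.01,.01,.2)):
    D={n:dark(ims[n],wins[n],lo,hi) for n in wins}
    def f(v): return sum(((render(n,parts,np.array(p0)+np.array(v)*scale,wins[n])-D[n])**2).sum() for n in wins)
    best=None
    for s in(1,-.5,.3):
        o=minimize(f,np.zeros(3),method="Nelder-Mead",options=dict(initial_simplex=np.vstack([np.zeros(3),s*np.eye(3)]),xatol=1e-3,fatol=1e-3))
        if best is None or o.fun<best.fun: best=o
    return np.array(p0)+best.x*scale,best.fun
E
python3 - <<'E'
from fit import *
np.set_printoptions(precision=4,suppress=True)
print("hub",tri([("scene",(199.8,263.2)),("top",(157,214.5))]))
print("lidbar",tri([("scene",(334.7,200.2)),("top",(335.4,213.7))]))
print("seat",tri([("scene",(255,205.1)),("top",(231.7,201.6))]))
ims={n:imaging.grab_frame(n) for n in("scene","top")}
np.savez("ims0.npz",**ims)
pc=tri([("scene",(199.8,263.2)),("top",(157,214.5))])[0]
for wins in({"top":(159,216,14),"scene":(197,262,16)},{"top":(159,216,14)},{"scene":(197,262,16)}):
  for y in(-.3,.1,.4): print("cut",fit(ims,CUT,[pc[0],pc[1],y],wins,30,150))
pl=tri([("scene",(334.7,200.2)),("top",(335.4,213.7))])[0]
for wins in({"top":(337,215,24),"scene":(337,207,24)},{"top":(337,215,24)},{"scene":(337,207,24)}):
  print("lid",fit(ims,LID+LUG,[pl[0],pl[1],-1.03],wins,40,150))
# collar circle outer edge, top
im=ims["top"]; g=im.max(2); 
x,y=231,204
m=(g[y-30:y+30,x-30:x+30]<75).astype(np.uint8); c=max(cv2.findContours(m,cv2.RETR_EXTERNAL,cv2.CHAIN_APPROX_NONE)[0],key=cv2.contourArea)
e=cv2.fitEllipse(c); print(e, atz("top",(e[0][0]+x-30,e[0][1]+y-30),.118))
E
```

```text
hub (array([0.4373, 0.2032, 0.0191]), [np.float64(0.010064168789314255), np.float64(0.01006416878931421)])
lidbar (array([ 0.4437, -0.2933,  0.0438]), [np.float64(0.0005337384326711784), np.float64(0.000533738432671258)])
seat (array([ 0.473 , -0.0048,  0.1091]), [np.float64(0.0009545138893084051), np.float64(0.0009545138893083267)])
cut (array([ 0.4311,  0.2048, -0.3685]), np.float64(66.82746179354095))
cut (array([ 0.4311,  0.2047, -0.3699]), np.float64(66.92233684159939))
cut (array([0.4311, 0.2062, 0.3088]), np.float64(92.79333645713187))
cut (array([ 0.4326,  0.208 , -0.2206]), np.float64(19.217453143021913))
cut (array([ 0.4323,  0.2079, -0.0039]), np.float64(16.807057141484044))
cut (array([0.4324, 0.2081, 0.2131]), np.float64(18.648241301422527))Traceback (most recent call last):
  File "<stdin>", line 10, in <module>
  File "fit.py", line 27, in fit
    o=minimize(f,np.zeros(3),method="Nelder-Mead",options=dict(initial_simplex=np.vstack([np.zeros(3),s*np.eye(3)]),xatol=1e-3,fatol=1e-3))
    res = _minimize_neldermead(fun, x0, args, callback, bounds=bounds,
                  
[... 251 characters left out ...]
           ~~~^^^^^^^^^^^^^^^^^^^^^^^^^^^^^^^^^^^^^^^^^^^^^^^^^^^^^^^^^^^^^^^^^^^^^^^^^^^^^^^^^^^^^^^^
  File "fit.py", line 24, in <genexpr>
    def f(v): return sum(((render(n,parts,np.array(p0)+np.array(v)*scale,wins[n])-D[n])**2).sum() for n in wins)
                           ~~~~~~^^^^^^^^^^^^^^^^^^^^^^^^^^^^^^^^^^^^^^^^^^^^^^^^
  File "fit.py", line 9, in render
    x,y,w=win; K,t,A=cam(n); c,s=np.cos(p[2]),np.sin(p[2]); Rz=np.array([[c,-s,0],[s,c,0],[0,0,1]])
                     ~~~^^^
  File "h.py", line 5, in cam
    c=imaging.camera_info(n); return c["camera_matrix"],np.array(c["xyz"]),R.from_rotvec(c["attitude"]).as_matrix()
ValueError: time passes only in moves, steps and waits
```

```bash
python3 - <<'E'
from bench import imaging
import pickle
pickle.dump({n:imaging.camera_info(n) for n in("scene","top")},open("cams.pkl","wb"))
E
python3 - <<'E'
s=open("h.py").read()
s=s.replace("def cam(n):\n    c=imaging.camera_info(n);","import pickle\nC=pickle.load(open('cams.pkl','rb'))\ndef cam(n):\n    c=C[n];")
open("h.py","w").write(s)
E
python3 - <<'E'
from fit import *
np.set_printoptions(precision=4,suppress=True)
Z=np.load("ims0.npz"); ims={k:Z[k] for k in Z}
pc=[.4325,.208]
for z in(0,.03,.06): print(z,proj("scene",[*pc,z]),proj("top",[*pc,z]))
for y in(-.3,.1,.4): print("cut scene",fit(ims,CUT,[*pc,y],{"scene":(197,262,16)},30,150))
pl=[.4437,-.2933]
for wins in({"top":(337,215,24),"scene":(337,207,24)},{"top":(337,215,24)},{"scene":(337,207,24)}):
  print("lid",fit(ims,LID+LUG,[*pl,-1.03],wins,40,150))
im=ims["top"]; g=im.max(2); 
x,y=231,204
for th in(60,75,90,110):
  m=(g[y-30:y+30,x-30:x+30]<th).astype(np.uint8); c=max(cv2.findContours(m,cv2.RETR_EXTERNAL,cv2.CHAIN_APPROX_NONE)[0],key=cv2.contourArea)
  e=cv2.fitEllipse(c); print(e, atz("top",(e[0][0]+x-30,e[0][1]+y-30),.118))
o=ims["scene"].copy()
for wn,n,parts,p in(((197,262,25),"scene",CUT,[*pc,.1]),((337,207,30),"scene",LID+LUG,[*pl,-1.03])):
  pass
def ov(n,parts,p,win):
    x,y,w=win;m=render(n,parts,p,win);a=ims[n][y-w:y+w,x-w:x+w].copy();a[...,2]=np.clip(a[...,2]+90*m,0,255);return cv2.resize(a,(390,390),interpolation=cv2.INTER_NEAREST)
cv2.imwrite("pics/ov1.png",np.hstack([ov("scene",CUT,[*pc,.1],(197,262,26)),ov("top",CUT,[*pc,.1],(159,216,20))]))
E
```

```text
0 [195.6146 269.7444] [159.5077 218.4227]
0.03 [195.0448 261.1075] [157.532 218.061]
0.06 [194.4586 252.222 ] [155.4658 217.6827]
cut scene (array([ 0.4314,  0.2034, -0.3126]), np.float64(35.40613321799308))
cut scene (array([ 0.4314,  0.2034, -0.3123]), np.float64(35.39459919261822))
cut scene (array([ 0.4315,  0.2034, -0.3201]), np.float64(35.294114763552486))
lid (array([ 0.4405, -0.3011, -1.0514]), np.float64(111.63205375554858))
lid (array([ 0.4411, -0.3   , -1.0395]), np.float64(29.006582020265565))
lid (array([ 0.4408, -0.3067, -0.9948]), np.float64(64.41190352725113))
((29.954439163208008, 29.516435623168945), (41.32319641113281, 42.651119232177734), 153.18540954589844) [ 0.4679 -0.0023  0.118 ]
((30.037015914916992, 29.51770782470703), (41.754146575927734, 42.71587371826172), 156.94854736328125) [ 0.4679 -0.0026  0.118 ]
((30.265155792236328, 30.70819854736328), (40.65544891357422, 41.81289291381836), 161.59957885742188) [ 0.4647 -0.0032  0.118 ]
((30.11592674255371, 29.5195255279541), (44.6473503112793, 45.80751419067383), 153.90008544921875) [ 0.4679 -0.0028  0.118 ]
```

View pics/ov1.png

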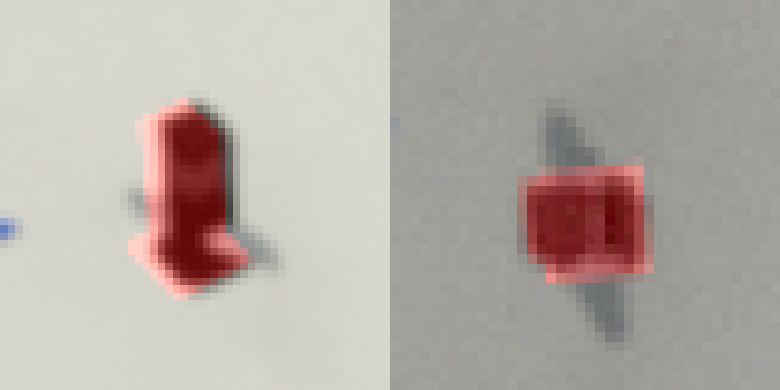

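```bash
python3 - <<'E'
from fit import *
np.set_printoptions(precision=4,suppress=True)
Z=np.load("ims0.npz"); ims={k:Z[k] for k in Z}
def fy(n,parts,p0,win,yaw,lo,hi):
    D=dark(ims[n],win,lo,hi)
    f=lambda v:((render(n,parts,[p0[0]+v[0]*.01,p0[1]+v[1]*.01,yaw],win)-D)**2).sum()
    o=minimize(f,[0,0],method="Nelder-Mead",options=dict(initial_simplex=[[0,0],[.5,0],[0,.5]],xatol=1e-3,fatol=1e-3)); return o.fun,p0+o.x*.01
for yd in range(-40,50,10):
    a=fy("top",CUT,np.array([.4325,.208]),(159,216,14),np.radians(yd),30,130)
    b=fy("scene",CUT,np.array([.4315,.2034]),(197,262,16),np.radians(yd),30,130)
    print(yd,round(a[0],1),a[1],round(b[0],1),b[1])
# collar overlay
def ring(n,p,rr,z,win):
    x,y,w=win;k=13;a=cv2.resize(ims[n][y-w:y+w,x-w:x+w],None,fx=k,fy=k,interpolation=cv2.INTER_CUBIC)
    for r0 in rr:
        q=np.array([proj(n,[p[0]+r0*np.cos(t),p[1]+r0*np.sin(t),z]) for t in np.linspace(0,6.28,90)])
        q=((q-[x-w,y-w]+.5)*k-.5).astype(int); cv2.polylines(a,[q],True,(0,0,255),1)
    return cv2.resize(a,(390,390))
p=[.4679,-.0025]
cv2.imwrite("pics/ov2.png",np.hstack([ring("scene",p,[.061,.049],.118,(257,215,30)),ring("top",p,[.061,.049],.118,(231,204,30))]))
E
```

```text
-40 26.9 [0.4319 0.2083] 51.1 [0.4316 0.2033]
-30 26.3 [0.4314 0.208 ] 43.5 [0.4324 0.2029]
-20 25.6 [0.432  0.2081] 43.1 [0.4313 0.2034]
-10 24.8 [0.433  0.2078] 49.9 [0.4317 0.2034]
0 21.8 [0.4323 0.2078] 62.3 [0.4311 0.203 ]
10 23.9 [0.4324 0.2079] 73.2 [0.4323 0.2033]
20 24.9 [0.4319 0.2085] 79.6 [0.432  0.2034]
30 26.5 [0.4316 0.2084] 79.9 [0.4309 0.2044]
40 27.1 [0.4315 0.2083] 75.1 [0.4306 0.204 ]
```

View pics/ov2.png

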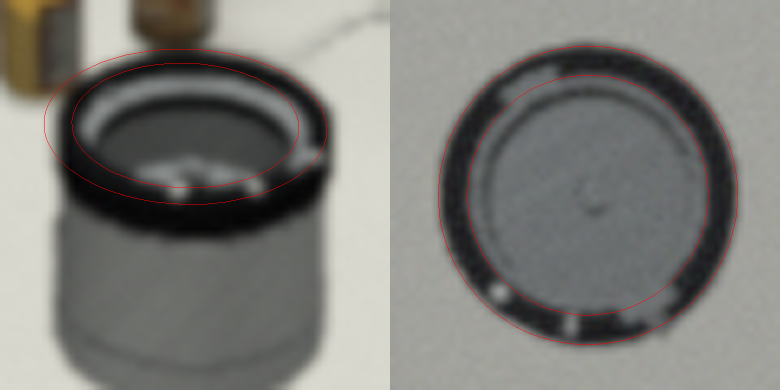

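```bash
python3 - <<'E'
from fit import *
Z=np.load("ims0.npz"); ims={k:Z[k] for k in Z}
a=ims["scene"][240:284,175:219]; b=ims["top"][196:236,138:178]
cv2.imwrite("pics/z.png",np.hstack([cv2.resize(np.clip(i.astype(float)*1.6,0,255).astype(np.uint8),(395,395),interpolation=cv2.INTER_LANCZOS4) for i in(a,b)]))
E
```

```text
(no output)
```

View pics/z.png

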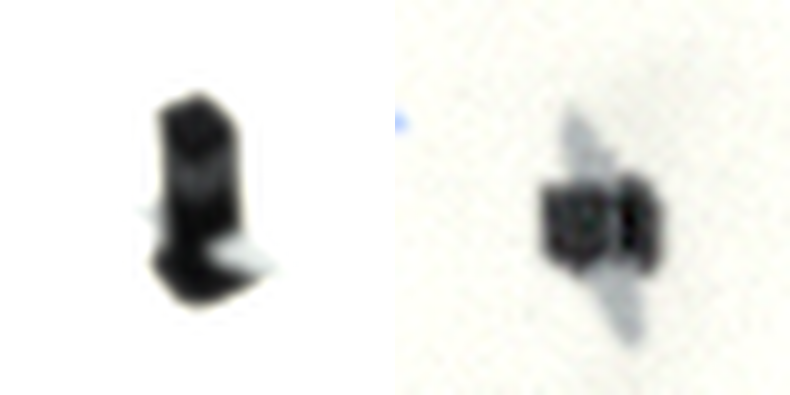

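```bash
cat > mv.py <<'E'
from h import *
import sys
np.set_printoptions(precision=2,suppress=True)
def tgt(x,y,z,yaw_ty=None,tilt=True):
    o=r.get_obs(); A=R.from_rotvec(o["orientation"]); 
    Am=A.as_matrix()
    cur=np.degrees(np.arctan2(Am[1,1],Am[0,1]))
    if yaw_ty is None: yaw_ty=cur
    d=(yaw_ty-cur+90)%180-90; a=np.radians(cur+d)
    ty=np.array([np.cos(a),np.sin(a),0]); tz=np.array([0,0,-1.]); tx=np.cross(ty,tz)
    T=R.from_matrix(np.c_[tx,ty,tz])
    print("clk",round(o["clock"],2),"tcp mm",o["tcp_pos"]*1e3,"ty",round(cur,2),"F",o["contact_force"],"M",o["moment"],"w",round(o["grip_width"]*1e3,2))
    print("xyz cm",A.inv().apply(np.array([x,y,z])-o["tcp_pos"])*100,"rot deg",np.degrees((A.inv()*T).as_rotvec()))
if __name__=="__main__": tgt(*map(float,sys.argv[1:]))
E
python3 mv.py .55 -.30 .25
```

```text
clk 1.1 tcp mm [ 295.28 -607.01  231.31] ty -64.06 F [-1.14 -0.24  0.59] M [ 0.02 -0.01  0.05] w 85.44
xyz cm [ 36.34 -16.46  -1.87] rot deg [ 0.  0. -0.]
```

>>> jog_arm(rows=[{"xyz": [3.8, -1.7, -0.2], "delta_rot": [0, 0, 0], "fingers": 0}, {"xyz": [7.6, -3.4, -0.4], "delta_rot": [0, 0, 0], "fingers": 0}, {"xyz": [11.4, -5.1, -0.6], "delta_rot": [0, 0, 0], "fingers": 0}, {"xyz": [15.2, -6.8, -0.8], "delta_rot": [0, 0, 0], "fingers": 0}, {"xyz": [19, -8.5, -1], "delta_rot": [0, 0, 0], "fingers": 0}])

```text
clock: 1.52
tcp_pos: [0.4299, -0.4459, 0.2416]
orientation: [3.061, 0.705, 0.0]
contact_force: [1.1, -0.6, 0.2]
grip_width: 0.0852
```

```bash
python3 mv.py .56 -.20 .25 -78
```

```text
clk 1.52 tcp mm [ 429.93 -445.91  241.64] ty -64.07 F [ 1.11 -0.57  0.18] M [-0.02 -0.06  0.01] w 85.22
xyz cm [ 22.45 -16.43  -0.84] rot deg [ 0.03 -0.01 13.93]
```

>>> jog_arm(rows=[{"xyz": [3.3, -2.4, 0], "delta_rot": [0, 0, 3], "fingers": 0}, {"xyz": [6.6, -4.8, 0], "delta_rot": [0, 0, 6], "fingers": 0}, {"xyz": [9.9, -7.2, 0], "delta_rot": [0, 0, 9], "fingers": 0}, {"xyz": [13.2, -9.6, 0], "delta_rot": [0, 0, 12], "fingers": 0}, {"xyz": [16.5, -12, 0], "delta_rot": [0, 0, 14], "fingers": 0}])

```text
clock: 1.93
tcp_pos: [0.5266, -0.264, 0.2419]
orientation: [3.124, 0.322, 0.001]
contact_force: [-0.2, -0.9, 0.7]
grip_width: 0.0857
```

```bash
python3 mv.py .46 .19 .22 -78
```

```text
clk 1.93 tcp mm [ 526.56 -264.    241.88] ty -78.23 F [-0.25 -0.94  0.7 ] M [-0.04 -0.01 -0.05] w 85.65
xyz cm [  2.74 -45.8    2.16] rot deg [ 0.04 -0.04 -0.23]
```

>>> jog_arm(rows=[{"xyz": [0.2, -4.1, 0], "delta_rot": [0, 0, 0], "fingers": 0}, {"xyz": [0.5, -8.2, 0], "delta_rot": [0, 0, 0], "fingers": 0}, {"xyz": [0.8, -12.3, 0], "delta_rot": [0, 0, 0], "fingers": 0}, {"xyz": [1, -16.4, 0.5], "delta_rot": [0, 0, 0], "fingers": 0}, {"xyz": [1.2, -20.5, 1], "delta_rot": [0, 0, 0], "fingers": 0}])

```text
clock: 2.35
tcp_pos: [0.4962, -0.059, 0.2322]
orientation: [3.124, 0.322, 0.003]
contact_force: [0.8, 0.6, 0.3]
grip_width: 0.0854
```

```bash
python3 mv.py .440 .20 .2 -78
```

```text
clk 2.35 tcp mm [496.22 -59.02 232.16] ty -78.23 F [0.81 0.59 0.34] M [-0.01 -0.04 -0.01] w 85.38
xyz cm [ -0.23 -26.51   3.18] rot deg [ 0.07 -0.12 -0.23]
```

>>> jog_arm(rows=[{"xyz": [0, -4.1, 0.5], "delta_rot": [0, 0, 0], "fingers": 0}, {"xyz": [0, -8.2, 1], "delta_rot": [0, 0, 0], "fingers": 0}, {"xyz": [0, -12.3, 1.5], "delta_rot": [0, 0, 0], "fingers": 0}, {"xyz": [0, -16.4, 2], "delta_rot": [0, 0, 0], "fingers": 0}, {"xyz": [0, -20.5, 2.5], "delta_rot": [0, 0, 0], "fingers": 0}])

```text
clock: 2.77
tcp_pos: [0.4539, 0.1434, 0.2071]
orientation: [3.124, 0.321, 0.005]
contact_force: [1.4, 0.1, -0.0]
grip_width: 0.0853
```

```bash
python3 mv.py .4315 .204 .15 -78
```

```text
clk 2.77 tcp mm [453.87 143.4  207.14] ty -78.25 F [ 1.38  0.06 -0.02] M [ 0.04 -0.08 -0.03] w 85.27
xyz cm [-0.97 -6.4   5.7 ] rot deg [ 0.08 -0.18 -0.25]
```

>>> jog_arm(rows=[{"xyz": [-0.3, -2.2, 3], "delta_rot": [0, 0, 0], "fingers": 0}, {"xyz": [-0.6, -4.4, 6], "delta_rot": [0, -0.2, 0], "fingers": 0}, {"xyz": [-1, -6.6, 7.5], "delta_rot": [0, -0.2, 0], "fingers": 0}, {"xyz": [-1, -6.6, 8], "delta_rot": [0, -0.2, 0], "fingers": 0}, {"xyz": [-1, -6.6, 8], "delta_rot": [0, -0.2, 0], "fingers": 0}])

```text
clock: 3.18
tcp_pos: [0.4296, 0.2066, 0.1258]
orientation: [3.123, 0.326, -0.004]
contact_force: [0.4, -0.7, 0.3]
grip_width: 0.0855
```

```bash
python3 mv.py .4315 .206 .06 -78; python3 - <<'E'
from h import *
for n in("scene","top"):
    im=imaging.grab_frame(n); cv2.imwrite(f"pics/a_{n}.png",im)
    p=proj(n,r.get_obs()["tcp_pos"]); print(n,p)
    x,y=map(int,p); a=im[y-40:y+40,x-40:x+40].copy(); a=cv2.resize(a,(400,400),interpolation=cv2.INTER_CUBIC); q=(p-[x-40,y-40]+.5)*5; cv2.circle(a,tuple(int(v) for v in q),4,(0,0,255),1); cv2.imwrite(f"pics/a2_{n}.png",a)
E
```

```text
clk 3.18 tcp mm [429.58 206.59 125.78] ty -78.08 F [ 0.42 -0.66  0.29] M [-0.02 -0.01  0.07] w 85.52
xyz cm [0.2  0.09 6.58] rot deg [ 0.09  0.17 -0.08]
scene [194.21761165 231.56954409]
top [151.45874975 217.15792344]
```

View pics/a2_scene.png

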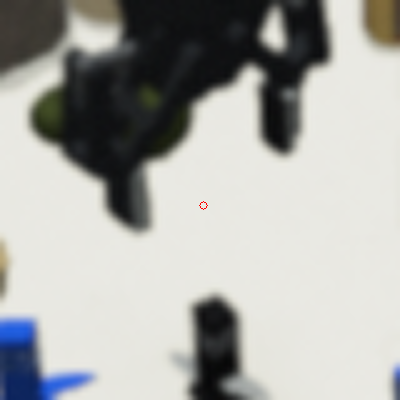

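View pics/a2_top.png

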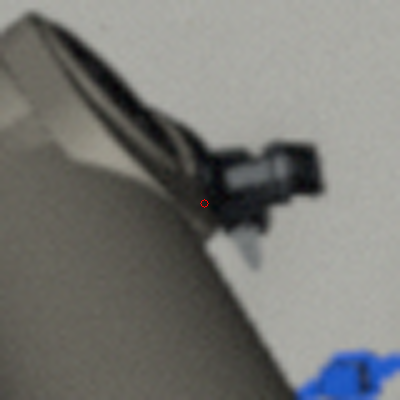

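>>> jog_arm(rows=[{"xyz": [0.2, 0, 2], "delta_rot": [0, 0, 0], "fingers": 0.35}, {"xyz": [0.2, 0.1, 4], "delta_rot": [0, 0, 0], "fingers": 0.35}, {"xyz": [0.2, 0.1, 6], "delta_rot": [0, 0, 0], "fingers": 0.35}, {"xyz": [0.2, 0.1, 8], "delta_rot": [0, 0, 0], "fingers": 0.35}, {"xyz": [0.2, 0.1, 9.4], "delta_rot": [0.1, 0.2, 0], "fingers": 0.35}])

```text
clock: 3.7
tcp_pos: [0.4351, 0.2033, 0.0331]
orientation: [-3.126, -0.316, -0.008]
contact_force: [-0.9, -0.4, 0.1]
grip_width: 0.0557
```

```bash
python3 mv.py .4315 .2055 .030 -78; python3 - <<'E'
from h import *
for n in("scene",):
    im=imaging.grab_frame(n); 
    p=proj(n,r.get_obs()["tcp_pos"]); print(n,p)
    x,y=map(int,p); a=im[y-40:y+40,x-40:x+40].copy(); a=cv2.resize(a,(400,400),interpolation=cv2.INTER_CUBIC);cv2.imwrite(f"pics/b2_{n}.png",a)
E
```

```text
clk 3.7 tcp mm [435.11 203.32  33.14] ty -78.46 F [-0.91 -0.44  0.08] M [ 0.04  0.02 -0.02] w 55.65
xyz cm [-0.31 -0.29  0.31] rot deg [ 0.02 -0.29 -0.46]
scene [196.6542129  259.75163094]
```

View pics/b2_scene.png

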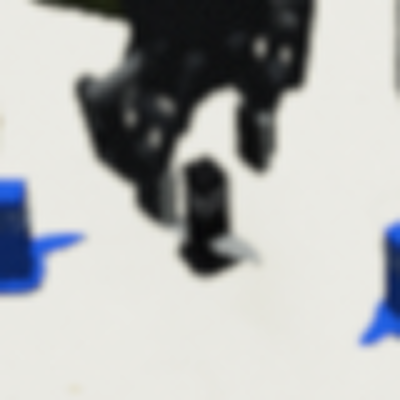

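>>> jog_arm(rows=[{"xyz": [-0.3, -0.2, 0.3], "delta_rot": [0, -0.3, -0.4], "fingers": 0.35}, {"xyz": [-0.3, -0.2, 0.3], "delta_rot": [0, -0.3, -0.4], "fingers": 0.5}, {"xyz": [-0.3, -0.2, 0.3], "delta_rot": [0, -0.3, -0.4], "fingers": 0.6}, {"xyz": [-0.3, -0.2, 0.3], "delta_rot": [0, -0.3, -0.4], "fingers": 0.7}, {"xyz": [-0.3, -0.2, 0.3], "delta_rot": [0, -0.3, -0.4], "fingers": 0.7}], grip_force=40)

```text
clock: 4.17
tcp_pos: [0.4311, 0.2042, 0.0292]
orientation: [3.124, 0.327, -0.002]
contact_force: [0.5, -0.1, 0.8]
grip_width: 0.0257
```

```bash
python3 mv.py .4315 .2055 .030 -78; python3 - <<'E'
from h import *
for n in("scene",):
    im=imaging.grab_frame(n); 
    p=proj(n,r.get_obs()["tcp_pos"]); print(n,p)
    x,y=map(int,p); a=im[y-40:y+40,x-40:x+40].copy(); a=cv2.resize(a,(400,400),interpolation=cv2.INTER_CUBIC);cv2.imwrite(f"pics/b3_{n}.png",a)
E
```

```text
clk 4.17 tcp mm [431.15 204.2   29.24] ty -78.06 F [ 0.55 -0.09  0.81] M [ 0.04 -0.02  0.  ] w 25.74
xyz cm [ 0.06 -0.12 -0.08] rot deg [ 0.04  0.08 -0.06]
scene [196.64018751 261.1698986 ]
```

View pics/b3_scene.png

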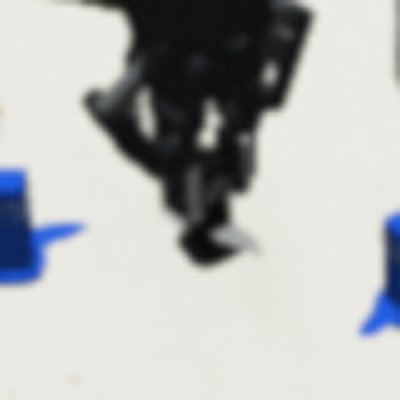

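Fingers straddle the hub closely (opening 25.7). Close with grip.

>>> jog_arm(rows=[{"xyz": [0, 0, 0], "delta_rot": [0, 0, 0], "fingers": 0.75}, {"xyz": [0, 0, 0], "delta_rot": [0, 0, 0], "fingers": 0.85}, {"xyz": [0, 0, 0], "delta_rot": [0, 0, 0], "fingers": 1}, {"xyz": [0, 0, 0], "delta_rot": [0, 0, 0], "fingers": 1}, {"xyz": [0, 0, 0], "delta_rot": [0, 0, 0], "fingers": 1}], grip_force=40)

```text
clock: 4.63
tcp_pos: [0.4315, 0.2045, 0.0297]
orientation: [3.124, 0.327, -0.001]
contact_force: [-1.2, -0.4, 6.5]
grip_width: 0.0172
```

```bash
python3 mv.py .4315 .2045 .14 -78
```

```text
clk 4.63 tcp mm [431.48 204.46  29.7 ] ty -78.06 F [-1.21 -0.44  6.45] M [-0.07  0.17 -0.  ] w 17.17
xyz cm [ -0.     0.   -11.03] rot deg [ 0.03  0.03 -0.06]
```

>>> jog_arm(rows=[{"xyz": [0, 0, -1.5], "delta_rot": [0, 0, 0], "fingers": 1}, {"xyz": [0, 0, -5], "delta_rot": [0, 0, 0], "fingers": 1}, {"xyz": [0, 0, -9], "delta_rot": [0, 0, 0], "fingers": 1}, {"xyz": [0, 0, -13], "delta_rot": [0, 0, 0], "fingers": 1}, {"xyz": [0, 0, -16], "delta_rot": [0, 0, 0], "fingers": 1}])

```text
clock: 5.05
tcp_pos: [0.4318, 0.2049, 0.1926]
orientation: [-3.124, -0.327, -0.002]
contact_force: [1.1, 0.3, -0.3]
grip_width: 0.0176
```

```bash
python3 mv.py .4675 -.0025 .2 -62; python3 - <<'E'
from h import *
for n in("scene",):
    im=imaging.grab_frame(n); 
    p=proj(n,r.get_obs()["tcp_pos"]); print(n,p)
    x,y=map(int,p); a=im[y-30:y+30,x-30:x+30].copy(); a=cv2.resize(a,(400,400),interpolation=cv2.INTER_CUBIC);cv2.imwrite(f"pics/c_{n}.png",a)
E
```

```text
clk 5.05 tcp mm [431.77 204.94 192.62] ty -78.04 F [ 1.09  0.33 -0.28] M [-0.01 -0.08 -0.03] w 17.58
xyz cm [-0.8  21.03 -0.74] rot deg [  0.    -0.08 -16.04]
scene [191.6956088  207.42827063]
```

View pics/c_scene.png

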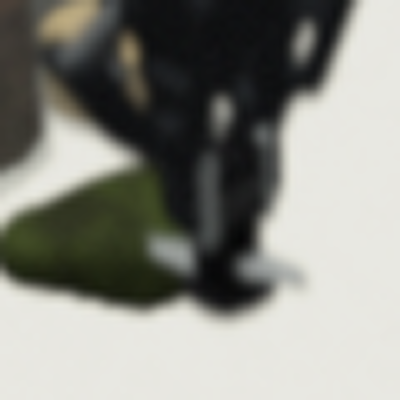

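```bash
python3 - <<'E'
from fit import *
np.set_printoptions(precision=4,suppress=True)
Z=np.load("ims0.npz"); im=Z["top"]; g=im.min(2).astype(float)
# refined circle centre: radial gradient edge of outer collar
K=8; x0,y0=231-30,204-30; up=cv2.resize(im[y0:y0+60,x0:x0+60].max(2),None,fx=K,fy=K,interpolation=cv2.INTER_CUBIC).astype(float)
c=np.array([231.0,203.6])
for it in range(3):
    pts=[]
    for a in np.linspace(0,2*np.pi,120,endpoint=False):
        rr=np.arange(17,27,.05); xs=c[0]+rr*np.cos(a); ys=c[1]+rr*np.sin(a)
        v=cv2.remap(im.max(2).astype(np.float32),xs.astype(np.float32)[None],ys.astype(np.float32)[None],cv2.INTER_CUBIC)[0]
        gr=np.gradient(cv2.GaussianBlur(v[None],(0,0),8)[0]); i=np.argmax(gr[20:-20])+20; pts.append((xs[i],ys[i]))
    e=cv2.fitEllipse(np.array(pts,np.float32)); c=np.array(e[0])
C0=atz("top",c,.118); print("centre",e,C0)
for name,(px,py) in{"bar":(180,322),"lock":(110,292)}.items():
    ax,ay=x0+px/6.5-.5,y0+py/6.5-.5
    ix,iy=int(round(ax)),int(round(ay)); w=np.clip(g[iy-3:iy+4,ix-3:ix+4]-70,0,None)
    yy,xx=np.mgrid[iy-3:iy+4,ix-3:ix+4]; q=((w*xx).sum()/w.sum(),(w*yy).sum()/w.sum())
    P=atz("top",q,.118)-C0; print(name,q,np.hypot(*P[:2]),np.degrees(np.arctan2(P[1],P[0])))
E
```

```text
centre ((231.09237670898438, 203.59524536132812), (45.415061950683594, 46.3661994934082), 155.83547973632812) [ 0.4677 -0.0027  0.118 ]
bar (np.float64(227.97840755735493), np.float64(222.2672064777328)) 0.05004651720296762 170.7353975546986
lock (np.float64(216.76425855513307), np.float64(218.57509505703422)) 0.05471275440403948 136.43212100843292
```

```bash
python3 mv.py .4672 -.0045 .19 -63.5
```

```text
clk 5.1 tcp mm [434.48 206.59 197.52] ty -78.05 F [2.13 2.06 2.74] M [ 0.06 -0.14 -0.02] w 17.31
xyz cm [-1.18 21.33  0.7 ] rot deg [ -0.04  -0.54 -14.55]
```

>>> jog_arm(rows=[{"xyz": [-0.2, 4, 0], "delta_rot": [0, 0, -3], "fingers": 1}, {"xyz": [-0.5, 8, 0], "delta_rot": [0, 0, -6], "fingers": 1}, {"xyz": [-0.7, 12, 0], "delta_rot": [0, -0.3, -9], "fingers": 1}, {"xyz": [-0.9, 16, 0.3], "delta_rot": [0, -0.5, -12], "fingers": 1}, {"xyz": [-1.1, 19.5, 0.7], "delta_rot": [0, -0.5, -14.5], "fingers": 1}])

```text
clock: 5.52
tcp_pos: [0.4642, 0.0109, 0.1901]
orientation: [-3.058, -0.721, -0.002]
contact_force: [0.9, 0.7, -0.4]
grip_width: 0.0171
```

```bash
python3 mv.py .4672 -.0045 .17 -63.5
```

```text
clk 5.52 tcp mm [464.22  10.91 190.06] ty -63.45 F [ 0.86  0.67 -0.36] M [ 0.   -0.04  0.02] w 17.09
xyz cm [-0.42  1.51  2.01] rot deg [ 0.01 -0.06  0.05]
```

>>> jog_arm(rows=[{"xyz": [-0.2, 0.8, 0.7], "delta_rot": [0, 0, 0], "fingers": 1}, {"xyz": [-0.4, 1.5, 1.4], "delta_rot": [0, 0, 0], "fingers": 1}, {"xyz": [-0.4, 1.5, 2], "delta_rot": [0, 0, 0], "fingers": 1}, {"xyz": [-0.4, 1.5, 2], "delta_rot": [0, 0, 0], "fingers": 1}, {"xyz": [-0.4, 1.5, 2], "delta_rot": [0, 0, 0], "fingers": 1}])

```text
clock: 5.93
tcp_pos: [0.4669, -0.0024, 0.1696]
orientation: [-3.056, -0.725, -0.0]
contact_force: [0.0, -0.6, -0.3]
grip_width: 0.0176
```

```bash
python3 mv.py .4672 -.0045 .16 -63.5;  python3 - <<'E'
from h import *
for n in("scene","top"):
    im=imaging.grab_frame(n); cv2.imwrite(f"pics/dfull_{n}.png",im)
    p=proj(n,r.get_obs()["tcp_pos"]); print(n,p,r.get_obs()["tcp_pos"])
    x,y=map(int,p); a=im[y-30:y+50,x-40:x+40].copy(); a=cv2.resize(a,(560,560),interpolation=cv2.INTER_CUBIC);cv2.imwrite(f"pics/d_{n}.png",a)
E
```

```text
clk 5.93 tcp mm [466.9   -2.4  169.58] ty -63.3 F [ 0.   -0.57 -0.28] M [-0.   -0.02  0.02] w 17.63
xyz cm [-0.07  0.2   0.96] rot deg [-0.05 -0.02  0.2 ]
scene [255.62536432 187.7890822 ] [ 0.46725207 -0.00237318  0.16995695]
top [230.31420164 202.3352027 ] [ 0.4674459  -0.00255982  0.17021291]
```

View pics/d_scene.png

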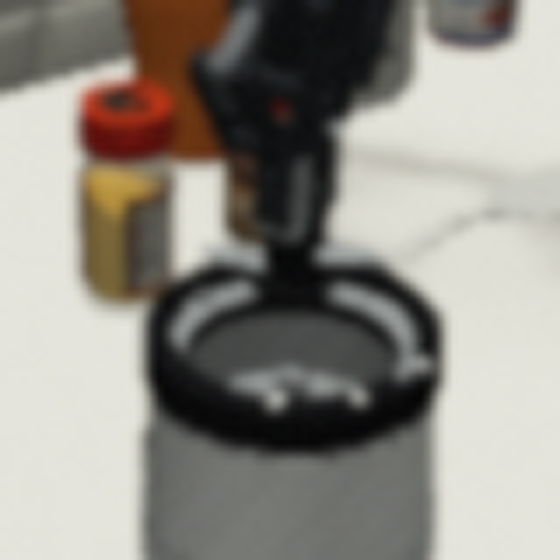

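View pics/d_top.png

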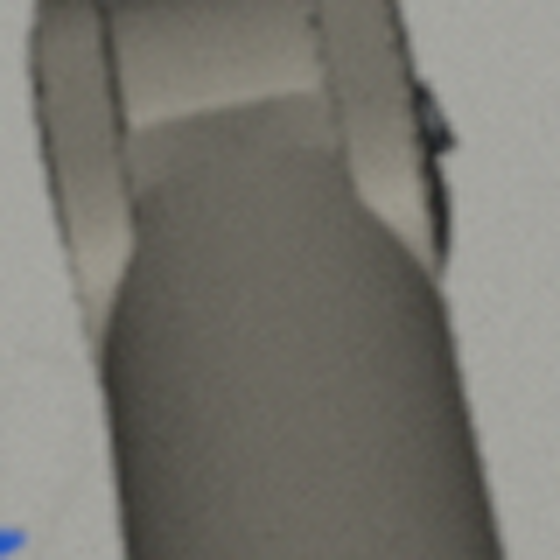

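```bash
python3 - <<'E'
from h import *
print(r.get_obs()["tcp_pos"])
print(proj("scene",(.4672,-.0024,.154)),proj("scene",(.4677,-.0027,.118)))
for d in((.01,0,0),(0,.01,0),(0,0,.01)): print(proj("scene",np.array((.467,-.0025,.118))+d)-proj("scene",(.467,-.0025,.118)))
im=cv2.imread("pics/dfull_scene.png")
a=im[180:230,230:285]; cv2.imwrite("pics/e.png",cv2.resize(a,(770,700)[::1],interpolation=cv2.INTER_CUBIC)[:600])
E
```

```text
[ 0.4674459  -0.00255982  0.17021291]
[255.50186607 192.74028304] [255.17804811 203.5275587 ]
[-1.97241392 -1.65584436]
[-2.97227833  1.03353513]
[ 0.08638259 -2.99336958]
```

View pics/e.png

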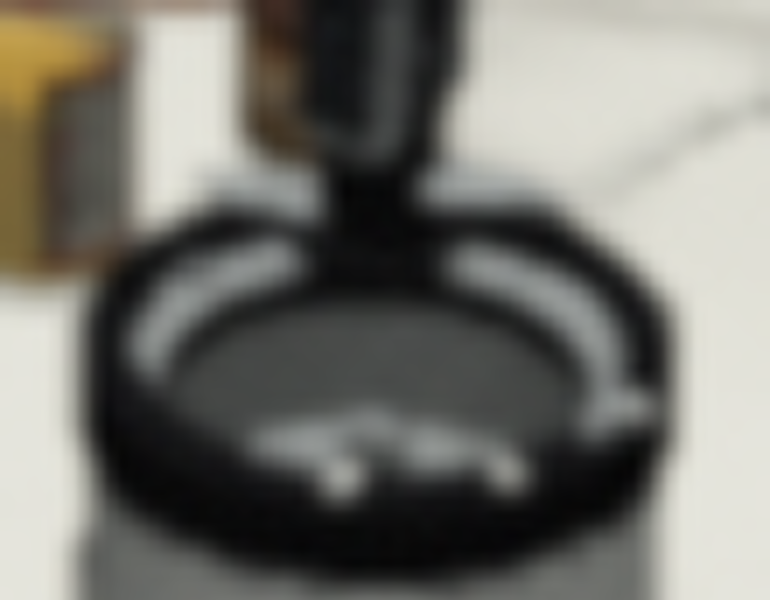

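```bash
python3 - <<'E'
from h import *
for C in((.4677,-.0027),):
  for rr in(.0525,.055):
    for a,o in((136.5,(254.18,213.82)),(170.5,(265.93,213.46))):
      t=np.radians(a); p=proj("scene",(C[0]+rr*np.cos(t),C[1]+rr*np.sin(t),.118)); print(rr,a,p,np.array(o)-p)
E
```

```text
0.0525 136.5 [251.91358138 213.96525177] [ 2.26641862 -0.14525177]
0.0525 170.5 [263.14923447 213.36738115] [2.78076553 0.09261885]
0.055 136.5 [251.75188386 214.48225784] [ 2.42811614 -0.66225784]
0.055 170.5 [263.5427647  213.85316424] [ 2.3872353  -0.39316424]
```

```bash
python3 mv.py .467 -.004 .135 -62
```

```text
clk 6.03 tcp mm [467.45  -2.56 170.21] ty -63.29 F [0.18 0.3  0.09] M [-0.02 -0.01  0.04] w 17.35
xyz cm [-0.11  0.11  3.52] rot deg [-0.01 -0.08 -1.29]
```

>>> jog_arm(rows=[{"xyz": [-0.1, 0.1, 0.7], "delta_rot": [0, 0, -1.3], "fingers": 1}, {"xyz": [-0.1, 0.1, 1.5], "delta_rot": [0, 0, -1.3], "fingers": 1}, {"xyz": [-0.1, 0.1, 2.3], "delta_rot": [0, 0, -1.3], "fingers": 1}, {"xyz": [-0.1, 0.1, 3], "delta_rot": [0, 0, -1.3], "fingers": 1}, {"xyz": [-0.1, 0.1, 3.5], "delta_rot": [0, 0, -1.3], "fingers": 1}])

```text
clock: 6.45
tcp_pos: [0.4664, -0.0039, 0.1339]
orientation: [-3.047, -0.76, 0.0]
contact_force: [-0.2, 0.2, -0.5]
grip_width: 0.0175
```

```bash
python3 mv.py .467 -.004 .12 -62;
```

```text
clk 6.45 tcp mm [466.4   -3.88 133.91] ty -61.99 F [-0.15  0.16 -0.45] M [-0.02  0.03  0.  ] w 17.47
xyz cm [0.05 0.04 1.39] rot deg [-0.05 -0.01  0.01]
```

Now slow descent past the tip height (TCP ≈ 0.127).

>>> jog_arm(rows=[{"xyz": [0.05, 0, 0.2], "delta_rot": [0, 0, 0], "fingers": 1}, {"xyz": [0.05, 0, 0.5], "delta_rot": [0, 0, 0], "fingers": 1}, {"xyz": [0.05, 0, 0.8], "delta_rot": [0, 0, 0], "fingers": 1}, {"xyz": [0.05, 0, 1], "delta_rot": [0, 0, 0], "fingers": 1}, {"xyz": [0.05, 0, 1.1], "delta_rot": [0, 0, 0], "fingers": 1}])

```text
clock: 6.87
tcp_pos: [0.4669, -0.0037, 0.1227]
orientation: [-3.047, -0.76, 0.0]
contact_force: [0.3, 0.3, -2.1]
grip_width: 0.0175
```

```bash
python3 mv.py .467 -.004 .12 -62;
```

```text
clk 6.87 tcp mm [466.88  -3.65 122.73] ty -61.99 F [ 0.3   0.29 -2.14] M [ 0.    0.03 -0.02] w 17.51
xyz cm [-0.01  0.04  0.27] rot deg [-0.05 -0.01  0.01]
```

>>> jog_arm(rows=[{"xyz": [0, 0, 0.3], "delta_rot": [0, 0, 0], "fingers": 1}, {"xyz": [0, 0, 0.6], "delta_rot": [0, 0, 0], "fingers": 1}, {"xyz": [0, 0, 0.9], "delta_rot": [0, 0, 0], "fingers": 1}, {"xyz": [0, 0, 1.2], "delta_rot": [0, 0, 0], "fingers": 1}, {"xyz": [0, 0, 1.4], "delta_rot": [0, 0, 0], "fingers": 1}])

```text
clock: 7.28
tcp_pos: [0.4667, -0.0037, 0.1083]
orientation: [-3.047, -0.76, 0.001]
contact_force: [0.0, -0.3, -0.0]
grip_width: 0.0173
```

```bash
python3 mv.py .467 -.004 .0917 -62;
```

```text
clk 7.28 tcp mm [466.71  -3.65 108.33] ty -61.99 F [ 0.04 -0.34 -0.02] M [ 0.01  0.07 -0.01] w 17.28
xyz cm [0.01 0.05 1.66] rot deg [-0.05  0.01  0.01]
```

>>> jog_arm(rows=[{"xyz": [0, 0, 0.3], "delta_rot": [0, 0, 0], "fingers": 1}, {"xyz": [0, 0, 0.6], "delta_rot": [0, 0, 0], "fingers": 1}, {"xyz": [0, 0, 0.9], "delta_rot": [0, 0, 0], "fingers": 1}, {"xyz": [0, 0, 1.2], "delta_rot": [0, 0, 0], "fingers": 1}, {"xyz": [0, 0, 1.5], "delta_rot": [0, 0, 0], "fingers": 1}])

```text
clock: 7.7
tcp_pos: [0.4667, -0.0036, 0.093]
orientation: [-3.047, -0.76, 0.001]
contact_force: [-0.2, 0.3, -0.5]
grip_width: 0.0178
```

```bash
python3 mv.py .467 -.004 .0917 -62;
```

```text
clk 7.7 tcp mm [466.7   -3.64  93.  ] ty -61.99 F [-0.16  0.27 -0.51] M [-0.04 -0.   -0.04] w 17.77
xyz cm [0.01 0.05 0.13] rot deg [-0.06  0.01  0.01]
```

>>> jog_arm(rows=[{"xyz": [0, 0, 0.1], "delta_rot": [0, 0, 0], "fingers": 1}, {"xyz": [0, 0, 0.15], "delta_rot": [0, 0, 0], "fingers": 1}, {"xyz": [0, 0, 0.2], "delta_rot": [0, 0, 0], "fingers": 1}, {"xyz": [0, 0, 0.2], "delta_rot": [0, 0, 0], "fingers": 1}, {"xyz": [0, 0, 0.2], "delta_rot": [0, 0, 0], "fingers": 1}])

```text
clock: 8.12
tcp_pos: [0.4665, -0.0036, 0.0917]
orientation: [-3.048, -0.76, 0.001]
contact_force: [-3.3, 0.2, 9.3]
grip_width: 0.0176
```

```bash
python3 mv.py .467 -.004 .0917 -62;
```

```text
clk 8.12 tcp mm [466.55  -3.61  91.67] ty -61.99 F [-3.35  0.18  9.27] M [-0.03  0.85  0.04] w 17.58
xyz cm [ 0.02  0.06 -0.  ] rot deg [-0.05  0.04  0.01]
```

>>> jog_arm(rows=[{"xyz": [0, 0, 0], "delta_rot": [0, 0, 0], "fingers": 0.7}, {"xyz": [0, 0, 0], "delta_rot": [0, 0, 0], "fingers": 0.65}, {"xyz": [0, 0, 0], "delta_rot": [0, 0, 0], "fingers": 0.65}, {"xyz": [0, 0, 0], "delta_rot": [0, 0, 0], "fingers": 0.65}, {"xyz": [0, 0, 0], "delta_rot": [0, 0, 0], "fingers": 0.65}])

```text
clock: 8.53
tcp_pos: [0.4666, -0.0037, 0.0916]
orientation: [-3.048, -0.76, 0.001]
contact_force: [0.5, 1.0, 0.1]
grip_width: 0.0298
```

>>> jog_arm(rows=[{"xyz": [0, 0, -1], "delta_rot": [0, 0, 0], "fingers": 0.65}, {"xyz": [0, 0, -3], "delta_rot": [0, 0, 0], "fingers": 0.65}, {"xyz": [0, 0, -6], "delta_rot": [0, 0, 0], "fingers": 0.65}, {"xyz": [0, 0, -9], "delta_rot": [0, 0, 0], "fingers": 0.65}, {"xyz": [0, 0, -11], "delta_rot": [0, 0, 0], "fingers": 0.4}])

```text
clock: 8.95
tcp_pos: [0.4675, -0.0034, 0.2048]
orientation: [-3.048, -0.76, -0.003]
contact_force: [0.1, -0.4, 0.4]
grip_width: 0.0404
```

```bash
python3 mv.py .4405 -.296 .2 -149;  python3 - <<'E'
from h import *
im=imaging.grab_frame("scene")
cv2.imwrite("pics/f.png",cv2.resize(im[170:260,210:310],(700,630)[::1],interpolation=cv2.INTER_CUBIC)[:600])
E
```

```text
clk 8.95 tcp mm [467.46  -3.42 204.79] ty -61.98 F [ 0.12 -0.39  0.38] M [ 0.04 -0.   -0.01] w 40.4
xyz cm [-16.12  24.56   0.45] rot deg [-0.07 -0.09 87.02]
```

View pics/f.png

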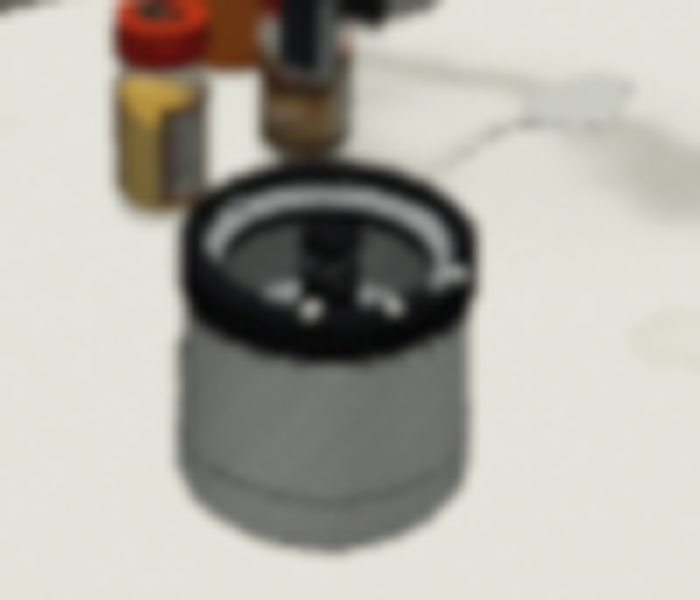

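```bash
python3 - <<'E'
from fit import *
print(r.get_obs()["joints"])
im=imaging.grab_frame("top"); ims={"top":im}
np.set_printoptions(precision=4,suppress=True)
for lo,hi in((40,150),(40,120),(30,140)): print(fit(ims,LID+LUG,[.44,-.3,-1.03],{"top":(337,215,24)},lo,hi))
# outline check
E
```

```text
[ 0.14208687  0.17927263 -0.29812278  2.04420909  0.06631653  0.91970814
 -1.27332632]
(array([ 0.4415, -0.3   , -1.03  ]), np.float64(29.801862538565903))
(array([ 0.4412, -0.2997, -1.0385]), np.float64(59.61511918492887))
(array([ 0.4416, -0.3   , -1.0289]), np.float64(45.63121707798335))
```

>>> jog_arm(rows=[{"xyz": [-2, 3.1, 0], "delta_rot": [0, 0, 7], "fingers": 0.3}, {"xyz": [-4, 6.2, 0], "delta_rot": [0, 0, 14], "fingers": 0.3}, {"xyz": [-6, 9.3, 0], "delta_rot": [0, 0, 21], "fingers": 0.3}, {"xyz": [-8, 12.4, 0], "delta_rot": [0, 0, 28], "fingers": 0.3}, {"xyz": [-10, 15.5, 0], "delta_rot": [0, 0, 35], "fingers": 0.3}])

```text
clock: 9.47
tcp_pos: [0.4527, -0.1887, 0.2053]
orientation: [-3.134, 0.201, -0.009]
contact_force: [0.7, 0.4, -0.4]
grip_width: 0.0599
```

```bash
python3 mv.py .4405 -.3015 .15 -149.3
```

```text
clk 9.47 tcp mm [ 452.67 -188.69  205.31] ty -97.33 F [ 0.7   0.45 -0.42] M [-0.   -0.02 -0.03] w 59.91
xyz cm [ 0.2  11.35  5.51] rot deg [-0.23 -0.26 51.97]
```

>>> jog_arm(rows=[{"xyz": [0.2, 2.5, 1], "delta_rot": [0, 0, 7], "fingers": 0.3}, {"xyz": [0.2, 5, 2], "delta_rot": [0, 0, 14], "fingers": 0.3}, {"xyz": [0.2, 7.5, 3], "delta_rot": [0, 0, 21], "fingers": 0.3}, {"xyz": [0.2, 10, 4], "delta_rot": [0, 0, 28], "fingers": 0.3}, {"xyz": [0.2, 11.3, 5], "delta_rot": [-0.2, -0.2, 35], "fingers": 0.3}])

```text
clock: 9.88
tcp_pos: [0.4389, -0.3042, 0.1543]
orientation: [2.923, -1.148, 0.001]
contact_force: [0.2, -1.3, 0.0]
grip_width: 0.06
```

```bash
python3 mv.py .4405 -.3015 .10 -149.3
```

```text
clk 9.88 tcp mm [ 438.88 -304.2   154.33] ty -132.87 F [ 0.24 -1.33  0.03] M [ 0.01 -0.02 -0.01] w 59.98
xyz cm [-0.07 -0.31  5.43] rot deg [ 0.06 -0.09 16.43]
```

>>> jog_arm(rows=[{"xyz": [-0.1, -0.3, 1], "delta_rot": [0, 0, 5.5], "fingers": 0.3}, {"xyz": [-0.1, -0.3, 2.5], "delta_rot": [0, 0, 11], "fingers": 0.3}, {"xyz": [-0.1, -0.3, 4], "delta_rot": [0, 0, 16.4], "fingers": 0.3}, {"xyz": [-0.1, -0.3, 5], "delta_rot": [0, 0, 16.4], "fingers": 0.3}, {"xyz": [-0.1, -0.3, 5.4], "delta_rot": [0, 0, 16.4], "fingers": 0.3}])

```text
clock: 10.3
tcp_pos: [0.4391, -0.3006, 0.0985]
orientation: [2.732, -1.548, -0.003]
contact_force: [-0.2, -0.0, 0.2]
grip_width: 0.0596
```

```bash
python3 mv.py .4405 -.3015 .06 -149.3;python3 - <<'E'
from h import *
for n in("scene","top"):
    im=imaging.grab_frame(n)
    p=proj(n,r.get_obs()["tcp_pos"]); print(n,p,proj(n,(.4405,-.3015,.055)))
    x,y=map(int,p); a=im[y-30:y+40,x-35:x+35].copy(); cv2.imwrite(f"pics/g_{n}.png",cv2.resize(a,(560,560),interpolation=cv2.INTER_CUBIC))
E
```

```text
clk 10.3 tcp mm [ 439.12 -300.57   98.55] ty -149.09 F [-0.16 -0.01  0.17] M [ 0.06 -0.05  0.04] w 59.64
xyz cm [ 0.16 -0.08  3.85] rot deg [0.15 0.06 0.21]
scene [339.38858202 185.41594365] [337.55809589 196.96482379]
top [342.23420271 214.40303889] [339.2405097  214.79968201]
```

View pics/g_scene.png

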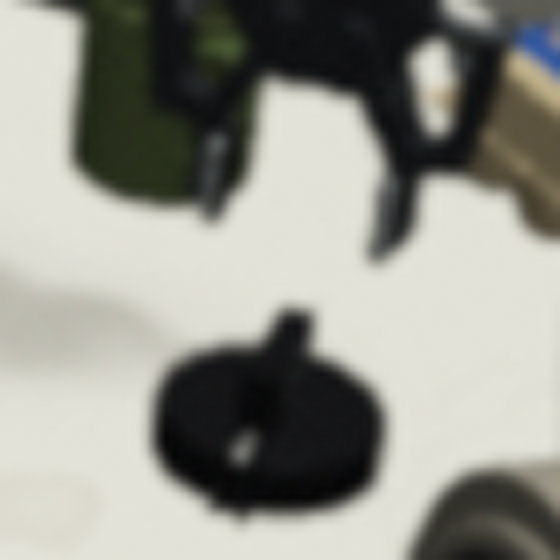

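View pics/g_top.png

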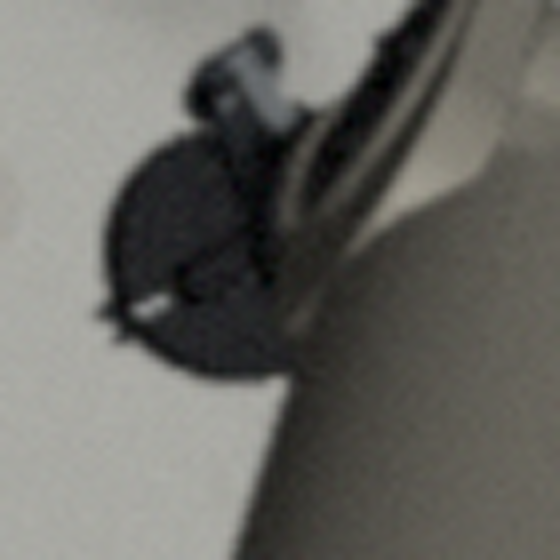

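```bash
python3 - <<'E'
from h import *
C0=np.array((.4405,-.3015,.013)); print(proj("scene",C0))
for a in(-59.3,30.7):
    t=np.radians(a); print(a,proj("scene",C0+.01*np.array([np.cos(t),np.sin(t),0]))-proj("scene",C0))
# white line (near lug) on scene: at r~?, bar ends
E
```

```text
[335.91863189 207.94419392]
-59.3 [ 0.87366892 -1.52280057]
30.7 [-2.99570883 -0.79645747]
```

>>> jog_arm(rows=[{"xyz": [0.1, 0, 2], "delta_rot": [0.1, 0, 0], "fingers": 0.4}, {"xyz": [0.1, -0.1, 4], "delta_rot": [0.1, 0, 0], "fingers": 0.5}, {"xyz": [0.1, -0.1, 5.5], "delta_rot": [0.1, 0, 0], "fingers": 0.5}, {"xyz": [0.1, -0.1, 6.4], "delta_rot": [0.1, 0, 0], "fingers": 0.5}, {"xyz": [0.1, -0.1, 6.7], "delta_rot": [0.1, 0, 0], "fingers": 0.5}])

```text
clock: 10.82
tcp_pos: [0.4407, -0.3011, 0.0319]
orientation: [-2.734, 1.548, 0.002]
contact_force: [0.0, 0.5, 0.5]
grip_width: 0.0426
```

```bash
python3 mv.py .4405 -.301 .0295 -149.3;python3 - <<'E'
from h import *
for n in("scene",):
    im=imaging.grab_frame(n)
    p=proj(n,r.get_obs()["tcp_pos"]); print(n,p)
    x,y=map(int,p); a=im[y-40:y+30,x-35:x+35].copy(); cv2.imwrite(f"pics/i_{n}.png",cv2.resize(a,(560,560),interpolation=cv2.INTER_CUBIC))
E
```

```text
clk 10.82 tcp mm [ 440.68 -301.14   31.95] ty -149.04 F [0.03 0.46 0.46] M [0.01 0.03 0.  ] w 42.61
xyz cm [-0.02  0.01  0.24] rot deg [0.02 0.06 0.26]
scene [336.55064095 202.95399183]
```

View pics/i_scene.png

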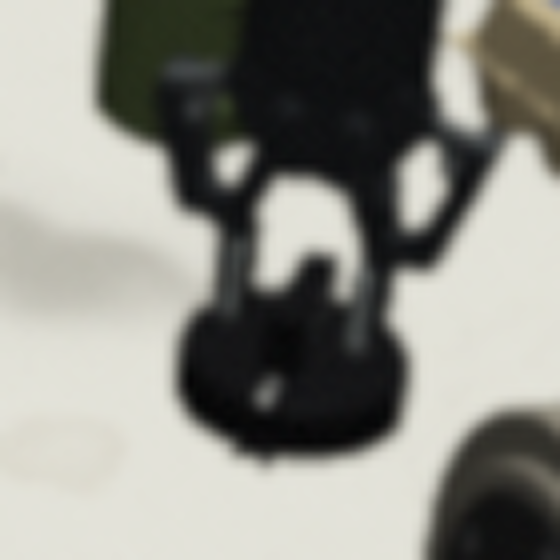

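>>> jog_arm(rows=[{"xyz": [0, 0, 0.15], "delta_rot": [0, 0, 0], "fingers": 0.6}, {"xyz": [0, 0, 0.2], "delta_rot": [0, 0, 0], "fingers": 0.7}, {"xyz": [0, 0, 0.2], "delta_rot": [0, 0, 0], "fingers": 0.78}, {"xyz": [0, 0, 0.2], "delta_rot": [0, 0, 0], "fingers": 0.9}, {"xyz": [0, 0, 0.2], "delta_rot": [0, 0, 0], "fingers": 1}], grip_force=60)

```text
clock: 11.28
tcp_pos: [0.4414, -0.3016, 0.0311]
orientation: [-2.733, 1.548, -0.001]
contact_force: [-0.2, 0.6, 5.1]
grip_width: 0.015
```

>>> jog_arm(rows=[{"xyz": [0, 0, 0], "delta_rot": [0, 0, 0], "fingers": 1}, {"xyz": [0, 0, 0], "delta_rot": [0, 0, 0], "fingers": 1}, {"xyz": [0, 0, 0], "delta_rot": [0, 0, 0], "fingers": 1}, {"xyz": [0, 0, 0], "delta_rot": [0, 0, 0], "fingers": 1}, {"xyz": [0, 0, 0], "delta_rot": [0, 0, 0], "fingers": 1}])

```text
clock: 11.7
tcp_pos: [0.4414, -0.3015, 0.0311]
orientation: [-2.733, 1.548, -0.001]
contact_force: [-0.5, 0.4, 1.6]
grip_width: 0.015
```

```bash
python3 mv.py .4405 -.301 .2 -149.3
```

```text
clk 11.7 tcp mm [ 441.36 -301.54   31.08] ty -149.05 F [-0.5   0.44  1.6 ] M [0.11 0.12 0.02] w 14.97
xyz cm [ -0.08   0.04 -16.89] rot deg [-0.03 -0.02  0.25]
```

>>> jog_arm(rows=[{"xyz": [0, 0, -1.5], "delta_rot": [0, 0, 0], "fingers": 1}, {"xyz": [0, 0, -5], "delta_rot": [0, 0, 0], "fingers": 1}, {"xyz": [0, 0, -9], "delta_rot": [0, 0, 0], "fingers": 1}, {"xyz": [0, 0, -13], "delta_rot": [0, 0, 0], "fingers": 1}, {"xyz": [0, 0, -16.5], "delta_rot": [0, 0, 0], "fingers": 1}])

```text
clock: 12.12
tcp_pos: [0.441, -0.3016, 0.1982]
orientation: [-2.733, 1.549, -0.002]
contact_force: [0.5, -1.1, -2.4]
grip_width: 0.015
```

```bash
python3 mv.py .4666 -.0037 .195 -61.8; python3 - <<'E'
from h import *
for n in("scene","top"):
    im=imaging.grab_frame(n)
    p=proj(n,r.get_obs()["tcp_pos"]); print(n,p)
    x,y=map(int,p); a=im[y-40:y+30,x-35:x+35].copy(); cv2.imwrite(f"pics/j_{n}.png",cv2.resize(a,(390,390),interpolation=cv2.INTER_CUBIC))
cv2.imwrite("pics/j.png",np.hstack([cv2.imread("pics/j_scene.png"),cv2.imread("pics/j_top.png")]))
E
```

```text
clk 12.12 tcp mm [ 441.03 -301.57  198.21] ty -149.07 F [ 0.54 -1.07 -2.4 ] M [-0.03 -0.12 -0.  ] w 14.95
xyz cm [-24.24 -17.5    0.31] rot deg [  0.01  -0.07 -87.27]
scene [343.50585535 154.01302236]
top [351.49541299 210.75910691]
```

View pics/j.png

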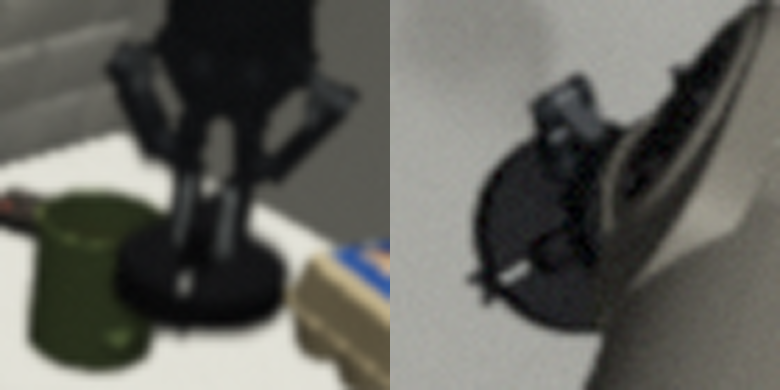

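```bash
python3 - <<'E'
from fit import *
o=r.get_obs();print(o["tcp_pos"])
ims={n:imaging.grab_frame(n) for n in("scene","top")}
np.savez("ims1.npz",**ims)
t=o["tcp_pos"]
p=[t[0],t[1],np.radians(-59.05),t[2]-.0311]
out=[]
for n in ims:
    q=proj(n,t); x,y=map(int,q); y+=5 if n=="scene" else 0; w=30
    m=render(n,LID+LUG,p,(x,y,w)); a=ims[n][y-w:y+w,x-w:x+w]
    a=cv2.resize(a,(390,390),interpolation=cv2.INTER_CUBIC); M=cv2.resize((m*255).astype(np.uint8),(390,390))
    c,_=cv2.findContours((M>127).astype(np.uint8),cv2.RETR_EXTERNAL,cv2.CHAIN_APPROX_NONE); cv2.drawContours(a,c,-1,(0,0,255),1); out.append(a)
cv2.imwrite("pics/k.png",np.hstack(out))
E
```

```text
[ 0.4443717  -0.30356757  0.20189057]
```

View pics/k.png

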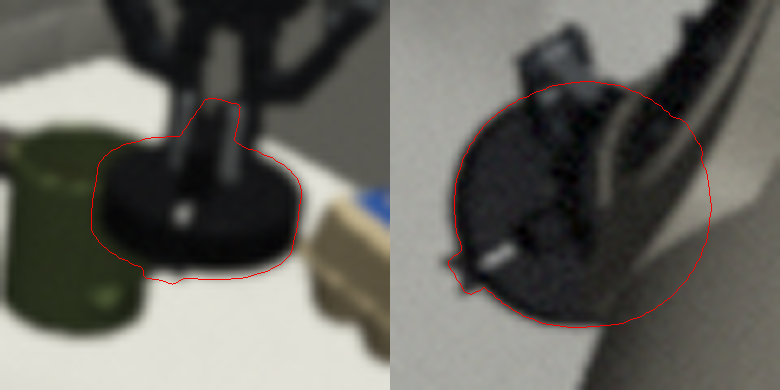

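>>> jog_arm(rows=[{"xyz": [-2.4, -1.7, 0], "delta_rot": [0, 0, -6], "fingers": 1}, {"xyz": [-4.8, -3.5, 0], "delta_rot": [0, 0, -12], "fingers": 1}, {"xyz": [-7.2, -5.2, 0], "delta_rot": [0, 0, -18], "fingers": 1}, {"xyz": [-9.6, -7, 0], "delta_rot": [0, 0, -24], "fingers": 1}, {"xyz": [-12, -8.7, 0], "delta_rot": [0, 0, -30], "fingers": 1}])

```text
clock: 12.73
tcp_pos: [0.4528, -0.1521, 0.1942]
orientation: [3.043, -0.78, -0.003]
contact_force: [0.2, 0.4, -2.4]
grip_width: 0.0149
```

```bash
python3 mv.py .4666 -.0037 .195 -61.8
```

```text
clk 12.73 tcp mm [ 452.75 -152.09  194.2 ] ty -118.75 F [ 0.16  0.41 -2.42] M [ 0.02 -0.    0.  ] w 14.92
xyz cm [ -5.92 -13.68  -0.08] rot deg [ -0.02   0.12 -56.95]
```

>>> jog_arm(rows=[{"xyz": [-1.2, -2.7, 0], "delta_rot": [0, 0, -6.5], "fingers": 1}, {"xyz": [-2.4, -5.4, 0], "delta_rot": [0, 0, -13], "fingers": 1}, {"xyz": [-3.6, -8.1, 0], "delta_rot": [0, 0, -19.5], "fingers": 1}, {"xyz": [-4.8, -10.8, 0], "delta_rot": [0, 0, -26], "fingers": 1}, {"xyz": [-5.7, -13.2, 0], "delta_rot": [0, 0, -32.5], "fingers": 1}])

```text
clock: 13.15
tcp_pos: [0.4644, -0.0069, 0.192]
orientation: [-3.139, -0.113, 0.01]
contact_force: [0.4, 0.5, -1.4]
grip_width: 0.0151
```

```bash
python3 mv.py .4666 -.0037 .180 -61.8
```

```text
clk 13.15 tcp mm [464.37  -6.9  192.03] ty -85.86 F [ 0.39  0.47 -1.39] M [ 0.01 -0.06 -0.04] w 15.05
xyz cm [ 0.25 -0.3   1.2 ] rot deg [ -0.14   0.35 -24.06]
```

>>> jog_arm(rows=[{"xyz": [0.1, -0.2, 0.2], "delta_rot": [0, 0.1, -7], "fingers": 1}, {"xyz": [0.2, -0.3, 0.4], "delta_rot": [-0.1, 0.2, -14], "fingers": 1}, {"xyz": [0.2, -0.3, 0.8], "delta_rot": [-0.1, 0.3, -20], "fingers": 1}, {"xyz": [0.2, -0.3, 1.2], "delta_rot": [-0.1, 0.3, -23.4], "fingers": 1}, {"xyz": [0.2, -0.3, 1.2], "delta_rot": [-0.1, 0.3, -23.4], "fingers": 1}])

```text
clock: 13.57
tcp_pos: [0.4639, -0.0038, 0.1772]
orientation: [-3.048, -0.751, 0.01]
contact_force: [0.0, -0.3, -0.6]
grip_width: 0.0146
```

>>> jog_arm(rows=[{"xyz": [0, 0, 0.5], "delta_rot": [0, 0, 0], "fingers": 1}, {"xyz": [0, 0, 0.8], "delta_rot": [0, 0, 0], "fingers": 1}, {"xyz": [0, 0, 0.8], "delta_rot": [0, 0, 0], "fingers": 1}, {"xyz": [0, 0, 0.8], "delta_rot": [0, 0, 0], "fingers": 1}, {"xyz": [0, 0, 0.8], "delta_rot": [0, 0, 0], "fingers": 1}])

```text
clock: 13.98
tcp_pos: [0.4639, -0.0038, 0.1692]
orientation: [-3.048, -0.75, 0.01]
contact_force: [-0.4, -0.7, -1.8]
grip_width: 0.0148
```

```bash
python3 mv.py .4666 -.0037 .160 -62.5;python3 - <<'E'
from h import *
for n in("scene",):
    im=imaging.grab_frame(n)
    p=proj(n,r.get_obs()["tcp_pos"]); print(n,p)
    x,y=map(int,p); a=im[y-20:y+40,x-30:x+30].copy(); cv2.imwrite(f"pics/l.png",cv2.resize(a,(600,600),interpolation=cv2.INTER_CUBIC))
E
```

```text
clk 13.98 tcp mm [463.93  -3.77 169.25] ty -62.35 F [-0.43 -0.65 -1.81] M [-0.03  0.02  0.03] w 14.79
xyz cm [0.25 0.12 0.92] rot deg [-0.21  0.32  0.15]
scene [256.69024141 188.33534528]
```

View pics/l.png

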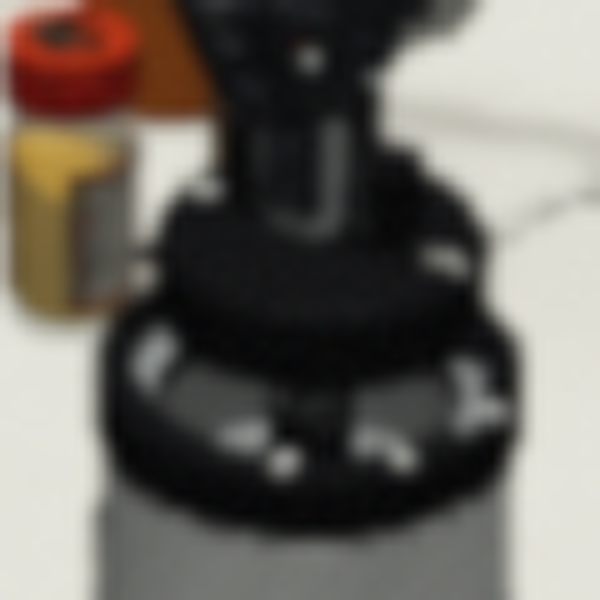

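```bash
python3 - <<'E'
from fit import *
o=r.get_obs();t=o["tcp_pos"];print(t)
n="scene"; im=imaging.grab_frame(n); np.save("im2.npy",im)
def edges(img,row,x0,x1,first_dark=True):
    g=img[row].max(1).astype(float)
    xs=np.arange(x0,x1); return g
def ext(parts,p,win):
    m=render(n,parts,p,win); out=[]
    for i in range(m.shape[0]):
        s=m[i].sum()
        if s>3:
            j=np.where(m[i]>.02)[0]; out.append((i+win[1]-win[2],win[0]-win[2]+j[0]+1-m[i][j[0]]-.5,win[0]-win[2]+j[-1]+m[i][j[-1]]-.5))
    return {a:(b,c) for a,b,c in out}
w=(257,205,40)
L=ext([cyl(.047,.005,.026)],[t[0],t[1],0,t[2]-.0311],w); G=ext([cyl(.061,.108,.118)],[.4667,-.0037,0,0],w)
def obs(row,lo,hi):
    g=im[row].max(1).astype(float); d=np.clip((200-g)/(200-50),0,1)
    # half crossing from outside in
    def cross(idx):
        for a,b in zip(idx[:-1],idx[1:]):
            if d[a]<.5<=d[b]: return a+(b-a)*(.5-d[a])/(d[b]-d[a])
    return cross(range(lo,260)),cross(range(hi,255,-1))
for row in range(185,216): print(row,"lid",L.get(row),"collar",G.get(row),"obs",obs(row,234,285))
E
```

```text
[ 0.46405493 -0.00375587  0.1694195 ]
185 lid (np.float64(242.1705882352941), np.float64(270.5470588235294)) collar None obs (np.float64(234.1818181818182), np.float64(268.8235294117647))
186 lid (np.float64(241.1078431372549), np.float64(271.59411764705885)) collar None obs (np.float64(246.07142857142858), np.float64(270.5))
187 lid (np.float64(240.34313725490196), np.float64(272.5627450980392)) collar None obs (np.float64(243.47727272727272), np.float64(271.73214285714283))
188 lid (np.float64(239.8294117647059), np.float64(273.0607843137255)) collar None obs (np.float64(242.3709677419355), np.float64(272.61538461538464))
189 lid (np.float64(239.54705882352943), np.float64(273.5470588235294)) collar None obs (np.float64(241.55555555555554), np.float64(273.1875))
190 lid (np.float64(239.5), np.float64(273.7823529411765)) collar None obs (np.float64(241.1060606060606), np.float64(273.60869565217394))
191 lid (np.float64(239.5), np.float64(273.76666666666665)) collar None obs (np.float64(240.54285714285714), np.float64(274.1296296296296))
192 lid (np.float64(239.45294117647057), np.fl
[... 3463 characters left out ...]
p.float64(276.29607843137256)) obs (np.float64(235.44827586206895), np.float64(277.4578313253012))
212 lid None collar (np.float64(236.1078431372549), np.float64(275.68823529411765)) obs (np.float64(235.69620253164558), np.float64(277.15277777777777))
213 lid None collar (np.float64(237.0607843137255), np.float64(274.82941176470587)) obs (np.float64(235.95774647887325), np.float64(276.76190476190476))
214 lid None collar (np.float64(238.21764705882353), np.float64(273.8137254901961)) obs (np.float64(236.13698630136986), np.float64(276.5121951219512))
215 lid None collar (np.float64(239.39019607843136), np.float64(272.67254901960786)) obs (np.float64(236.28125), np.float64(276.2638888888889))
```

```bash
python3 mv.py .4667 -.0037 .153 -62.3
```

```text
clk 14.08 tcp mm [464.08  -3.77 169.48] ty -62.34 F [ 0.06 -0.37 -1.1 ] M [ 0.01 -0.04  0.05] w 14.85
xyz cm [0.24 0.12 1.65] rot deg [-0.2   0.29 -0.03]
```

>>> jog_arm(rows=[{"xyz": [0.2, 0.1, 0.4], "delta_rot": [-0.2, 0.3, 0], "fingers": 1}, {"xyz": [0.25, 0.1, 0.8], "delta_rot": [-0.2, 0.3, 0], "fingers": 1}, {"xyz": [0.25, 0.1, 1.2], "delta_rot": [-0.2, 0.3, 0], "fingers": 1}, {"xyz": [0.25, 0.1, 1.6], "delta_rot": [-0.2, 0.3, 0], "fingers": 1}, {"xyz": [0.25, 0.1, 1.6], "delta_rot": [-0.2, 0.3, 0], "fingers": 1}])

```text
clock: 14.5
tcp_pos: [0.466, -0.0035, 0.1525]
orientation: [-3.05, -0.751, 0.002]
contact_force: [-0.0, 0.3, -1.4]
grip_width: 0.0153
```

```bash
python3 mv.py .4667 -.0037 .144 -62.3
```

```text
clk 14.5 tcp mm [465.96  -3.53 152.45] ty -62.34 F [-0.01  0.27 -1.37] M [-0.04  0.02 -0.03] w 15.26
xyz cm [0.06 0.05 0.84] rot deg [-0.04  0.08 -0.04]
```

Slow descent into the gates.

>>> jog_arm(rows=[{"xyz": [0.05, 0, 0.2], "delta_rot": [0, 0, 0], "fingers": 1}, {"xyz": [0.05, 0, 0.4], "delta_rot": [0, 0, 0], "fingers": 1}, {"xyz": [0.05, 0, 0.6], "delta_rot": [0, 0, 0], "fingers": 1}, {"xyz": [0.05, 0, 0.8], "delta_rot": [0, 0, 0], "fingers": 1}, {"xyz": [0.05, 0, 0.8], "delta_rot": [0, 0, 0], "fingers": 1}])

```text
clock: 14.92
tcp_pos: [0.4662, -0.0033, 0.1441]
orientation: [-3.05, -0.751, 0.003]
contact_force: [0.1, -0.0, -2.3]
grip_width: 0.0149
```

```bash
python3 mv.py .4667 -.0037 .1361 -62.3
```

```text
clk 14.92 tcp mm [466.23  -3.33 144.09] ty -62.33 F [ 0.1  -0.02 -2.3 ] M [-0.02 -0.04 -0.05] w 14.91
xyz cm [0.03 0.06 0.8 ] rot deg [-0.05  0.1  -0.03]
```

>>> jog_arm(rows=[{"xyz": [0, 0, 0.2], "delta_rot": [0, 0, 0], "fingers": 1}, {"xyz": [0, 0, 0.4], "delta_rot": [0, 0, 0], "fingers": 1}, {"xyz": [0, 0, 0.55], "delta_rot": [0, 0, 0], "fingers": 1}, {"xyz": [0, 0, 0.7], "delta_rot": [0, 0, 0], "fingers": 1}, {"xyz": [0, 0, 0.8], "delta_rot": [0, 0, 0], "fingers": 1}])

```text
clock: 15.33
tcp_pos: [0.4662, -0.0033, 0.136]
orientation: [-3.05, -0.751, 0.003]
contact_force: [-4.2, 0.7, 16.8]
grip_width: 0.0149
```

```bash
python3 mv.py .4667 -.0037 .1361 -62.3
```

```text
clk 15.33 tcp mm [466.17  -3.34 135.97] ty -62.33 F [-4.19  0.73 16.79] M [-0.    0.74 -0.02] w 14.86
xyz cm [ 0.03  0.06 -0.01] rot deg [-0.05  0.11 -0.03]
```

>>> jog_arm(rows=[{"xyz": [0, 0, -0.05], "delta_rot": [0, 0, 0], "fingers": 1}, {"xyz": [0, 0, -0.1], "delta_rot": [0, 0, 3], "fingers": 1}, {"xyz": [0, 0, -0.1], "delta_rot": [0, 0, 6], "fingers": 1}, {"xyz": [0, 0, -0.1], "delta_rot": [0, 0, 9], "fingers": 1}, {"xyz": [0, 0, -0.1], "delta_rot": [0, 0, 12], "fingers": 1}], grip_force=70)

```text
clock: 15.75
tcp_pos: [0.4663, -0.0039, 0.137]
orientation: [3.112, 0.424, -0.003]
contact_force: [0.1, -2.0, -1.5]
grip_width: 0.0145
```

```bash
python3 mv.py .4662 -.0034 .1361 -98.3
```

```text
clk 15.75 tcp mm [466.31  -3.88 137.  ] ty -74.49 F [ 0.08 -2.01 -1.48] M [-0.38 -0.17  0.04] w 14.47
xyz cm [ 0.   -0.05  0.09] rot deg [ 0.03  0.11 23.81]
```

>>> jog_arm(rows=[{"xyz": [0, 0, 0], "delta_rot": [0, 0, 3], "fingers": 1}, {"xyz": [0, 0, 0], "delta_rot": [0, 0, 6], "fingers": 1}, {"xyz": [0, 0, 0], "delta_rot": [0, 0, 9], "fingers": 1}, {"xyz": [0, 0, 0], "delta_rot": [0, 0, 12], "fingers": 1}, {"xyz": [0, 0, 0], "delta_rot": [0, 0, 14], "fingers": 1}])

```text
clock: 16.17
tcp_pos: [0.4664, -0.0039, 0.137]
orientation: [3.141, 0.038, -0.003]
contact_force: [0.1, -0.2, -2.1]
grip_width: 0.0149
```

```bash
python3 mv.py .4662 -.0034 .1361 -98.3;python3 - <<'E'
from h import *
for n in("scene",):
    im=imaging.grab_frame(n)
    p=proj(n,r.get_obs()["tcp_pos"]); print(n,p)
    x,y=map(int,p); a=im[y-20:y+40,x-30:x+30].copy(); cv2.imwrite(f"pics/m.png",cv2.resize(a,(600,600),interpolation=cv2.INTER_CUBIC))
E
```

```text
clk 16.17 tcp mm [466.39  -3.9  137.  ] ty -88.62 F [ 0.08 -0.22 -2.15] M [-0.03 -0.03  0.13] w 14.92
xyz cm [-0.02 -0.05  0.09] rot deg [0.06 0.09 9.68]
scene [255.9585656  197.93243176]
```

View pics/m.png

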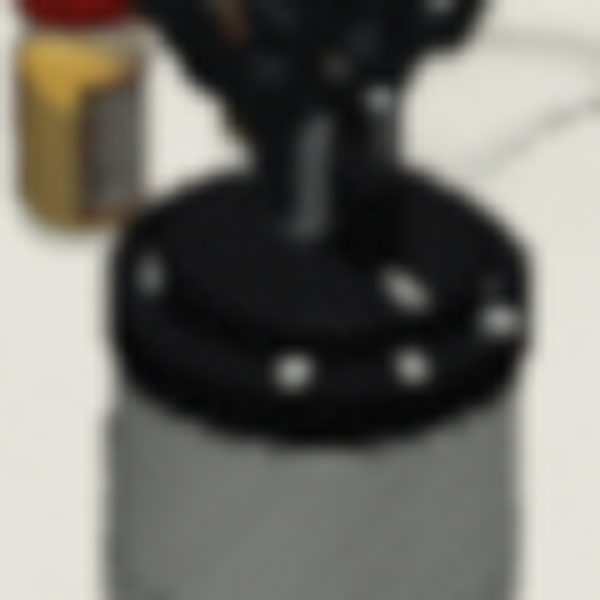

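>>> jog_arm(rows=[{"xyz": [0, 0, 0], "delta_rot": [0, 0, 3], "fingers": 1}, {"xyz": [0, 0, 0.03], "delta_rot": [0, 0, 6], "fingers": 1}, {"xyz": [0, 0, 0.06], "delta_rot": [0, 0, 9], "fingers": 1}, {"xyz": [0, 0, 0.08], "delta_rot": [0, 0, 9.5], "fingers": 1}, {"xyz": [0, 0, 0.08], "delta_rot": [0, 0, 9.5], "fingers": 1}])

```text
clock: 16.63
tcp_pos: [0.4665, -0.0037, 0.1363]
orientation: [3.133, -0.221, -0.002]
contact_force: [0.1, 0.8, -0.9]
grip_width: 0.0149
```

```bash
python3 mv.py .4662 -.0034 .1361 -98.3;python3 - <<'E'
from h import *
for n in("scene",):
    im=imaging.grab_frame(n)
    p=proj(n,r.get_obs()["tcp_pos"]); print(n,p)
    x,y=map(int,p); a=im[y-20:y+40,x-30:x+30].copy(); cv2.imwrite(f"pics/n.png",cv2.resize(a,(600,600),interpolation=cv2.INTER_CUBIC))
E
```

```text
clk 16.63 tcp mm [466.46  -3.66 136.26] ty -98.08 F [ 0.12  0.77 -0.91] M [ 0.16 -0.01  0.13] w 14.93
xyz cm [-0.03 -0.02  0.02] rot deg [0.05 0.08 0.22]
scene [255.87414378 198.13775484]
```

View pics/n.png

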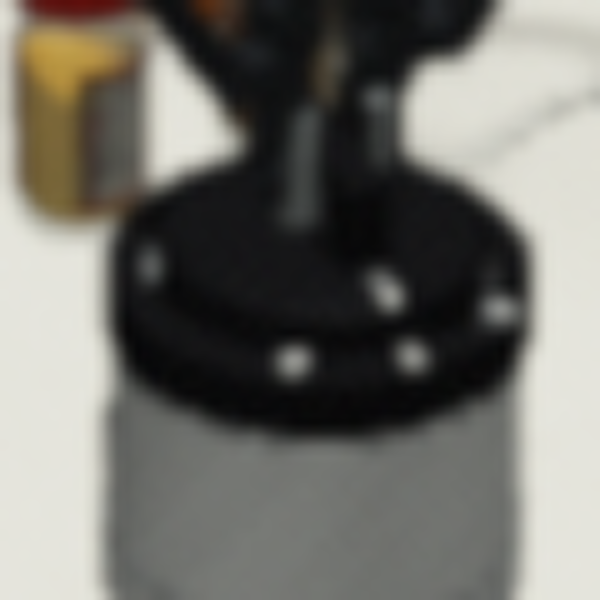

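```bash
python3 - <<'E'
from h import *
x,y=255,198
C0=np.array([.4666,-.0037])
for off in((.8,0),(1.2,0),(.8,.5),(.8,-.5)):
  for nm,p,z in(("line",(386,293),.131),("bar",(412,357),.118),("lock",(293,361),.118),("ring",(500,310),.118)):
    q=np.array([x-30+(p[0]+.5)/10-.5,y-20+(p[1]+.5)/10-.5])-off
    P=atz("scene",q,z)[:2]-C0; print(off,nm,round(np.hypot(*P)*1e3,1),round(np.degrees(np.arctan2(P[1],P[0]))%360,1))
print(r.get_obs()["moment"])
E
```

```text
(0.8, 0) line 39.4 172.9
(0.8, 0) bar 53.1 174.4
(0.8, 0) lock 50.3 137.9
(0.8, 0) ring 54.9 211.4
(1.2, 0) line 39.0 171.5
(1.2, 0) bar 52.6 173.3
(1.2, 0) lock 50.5 136.7
(1.2, 0) ring 53.9 210.8
(0.8, 0.5) line 37.3 174.7
(0.8, 0.5) bar 51.0 175.7
(0.8, 0.5) lock 48.0 137.5
(0.8, 0.5) ring 54.0 213.8
(0.8, -0.5) line 41.6 171.4
(0.8, -0.5) bar 55.1 173.2
(0.8, -0.5) lock 52.7 138.3
(0.8, -0.5) ring 55.9 209.0
[ 0.22814498 -0.0295965   0.08844268]
```

```bash
python3 - <<'E'
from h import *
np.set_printoptions(precision=4,suppress=True)
im=imaging.grab_frame("top");cv2.imwrite("pics/end_top.png",im)
for i in range(4): imaging.grab_frame("scene")
o=r.get_obs(); print(o["clock"],o["tcp_pos"],o["contact_force"],o["moment"],o["grip_width"],abs(o["qvel"]).max())
E
python3 mv.py .4662 -.0034 .1361 -98.3
```

```text
16.9333 [ 0.4665 -0.0037  0.1362] [ 0.1175  1.0071 -0.4957] [ 0.2677 -0.0593  0.1094] 0.01485456677649293 0.002969715847233321
clk 16.93 tcp mm [466.46  -3.71 136.23] ty -98.15 F [ 0.12  1.01 -0.5 ] M [ 0.27 -0.06  0.11] w 14.85
xyz cm [-0.03 -0.03  0.01] rot deg [0.05 0.08 0.15]
```

View pics/end_top.png

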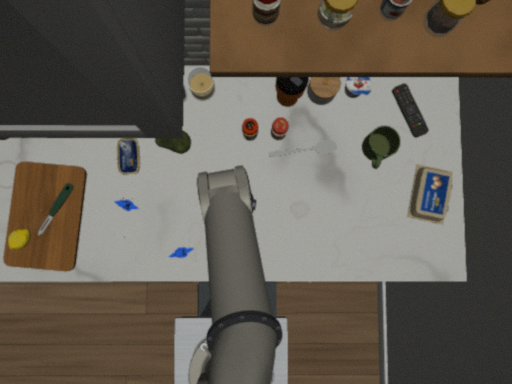

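The bystanders show where they were: jars at (250,128) and (281,128), mug at (380,142), blue cutters at (126,204) and (181,252). The arm is at rest with a spring moment of about 0.11 Nm. Handing in.

```bash
python3 -c "
from bench import r
print(r.hand_in())"
```

```text
the job is handed in; nothing more can be done
None
```

The grinder is set to pulse and the job is handed in at about 17 s, with the arm still gripping the lid at the bar mark.

- **Cutter:** I gripped the black cutter across its 18 mm flats and lowered it over the shaft. The first contact (about 9 N) came exactly at the height for fully home on the chamber floor, and it was free of the gripper after release.
- **Lid:** Its two lugs went through the gates without touching, and it met the channel floor at the expected height. I then turned it 35.8° clockwise in small steps. It never got near the click at 70°.
- **Last checks:** The arm was at rest. The moment about the lid axis was about 0.11 Nm, close to the 0.12 Nm given for half-way. The white line stood within about 1.5° of the bar in the scene camera. The other things on the worktop looked unmoved in the top view.
- **Disagreements:** The two cameras' calibrations differed by about 5 mm sideways. I corrected for this by comparing the held parts with the grinder in the same picture and by feeling for contact. Readings of the grinder's yaw varied from 26.5° to 28.5°. The switch ring's angle could not be read directly, so half-way rests on the lid angle, the moment and the picture.

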